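# Turn the agar dish over and start the incubation timer

### The arm

A 6-joint arm with a two-finger parallel gripper is mounted at the origin on the work surface. World frame = base frame: x ahead of the robot, y to its left, z up, the work surface at z = 0. Lengths are in m, angles in degrees, forces in N, time in s.
With the tool pointing down it reaches from about 0.325 to 0.9 m from the base axis. Payload 6.1 kg.
Tool frame: the origin (TCP) lies midway between the tips of the shut fingers; the grasp point (between the pads) lies manip.grip_point_offset behind it (manip.grip_point_offset is the distance from the TCP to the grasp point, in m); y points along the fingers, z is the direction in which the jaws open and shut, and the axes are right-handed (so a half turn about y gives the same grasp; the last joint's range is limited). The gripper opens to 85 mm and grips with 20 to 120 N. Pads are 22 mm wide; open, the fingers measure 114 mm over their backs; the gripper's body (76 mm by 85 mm) begins 54 mm behind the grasp point. The pads swing forward as they close: fully open they stand 13 mm farther back than shut.
Start: joints at [-74.834, 12.628, 87.462, -0, 79.91, -7.225], TCP at [0.238, -0.578, 0.231] pointing down, gripper open.
Joint ranges: [-170.65, 170.65], [-52.31, 119.04], [5.05, 147.46], [-71.25, 251.25], [11.57, 151.72], [-153.62, 153.62]. Speed limits (degrees/s): [147.25, 147.25, 172.46, 180, 180, 180].

### API

Orientations are given as a 3x3 rotation matrix whose columns are the frame's x, y, z axes.
In Python, from station import manip gives the robot as it stands. The module is installed in compiled form; this text tells all that it offers.
- The arm moves only by the tool step_arm, never from a script. Its argument "deltas" is a list of rows, each an object with "slide": the shift along the world's x, y, z in cm, a list of three; "dr": the turn, a rotation vector about the world's x, y, z in rad, a list of three; "fingers": the finger opening in cm, from 0 to 8.54. In form: [{"slide": [x, y, z], "dr": [rx, ry, rz], "fingers": fingers}, ...]. A call has 1 to 8 rows; each row is the pose to reach, as a shift and turn from the pose measured when the call began; what a row does not reach only later rows make up. A row lasts 1/12 s, in which the tool goes at most 41.7 mm and 7.16 degrees, less where a joint would pass 70% of its speed; a pose out of reach is approached as far as the arm can. A call with a gripper value outside its range is refused whole. The fingers move at their own pace and stop on an object; the grip force is fixed at half the most. Time passes only in rows, so rows that repeat a pose let the fingers close. It gives the time, the measured TCP pose, the force and the opening at its end, in the units of the state.
- manip.state(): the state, without advancing time (a new reading comes with each control period).
- manip.capture(name): name is "side" or "top"; returns a dict with "pixels" (420x560x3 uint8, red, green, blue), "K" (3x3 intrinsics, pixels), "extrinsics" (4x4, takes a point from world to camera coordinates). Camera axes: x right, y up, looking along -z (the intrinsics and any distortion apply to the point x, -y, -z); pixel columns grow to the right and rows downward; lengths in m; the calibration is good to about 2 mm. A picture is of the moment at which its call begins. There is no depth.
- manip.job_done(): hands the job in, once; it reports no verdict.
Trained networks look in a picture, given as the dict that the camera call returned (one of the last four; its "shot" number tells which), for a name from the list of things; names that differ only in an ending like _2 or _b are one class to them, and where a whole thing is asked for, a point or a joint stands for the part that bears it (a point fixed in the world has none). Each returns a list of dicts, best first, with "p" (0 to 1); they miss things now and then, are a little off and sometimes report something else, mostly with a low value. They report only what shows in the picture. A call takes as long as a camera call. They do not tell look-alikes from the thing itself.
- manip.silhouettes(picture, target): "mask" (420x560 bool, what is visible of it) and "bbox" ([centre column, centre row, width, height] in pixels, round what is visible of it).
- manip.landmark_of(picture, target): "at" ([column, row] in pixels: a listed point, or the origin of a listed thing).
The state is a dict: "clock": time; "joint_positions": joint angles; "dq": joint speeds; "tau": joint torques, N m; "ee_pos": TCP position; "tcp_rot": TCP orientation; "contact_force": force on the tool from outside, world axes, zero at the start; "ft_torque": the same for the moment, N m; "finger_gap": opening from 0.0 (shut) to 1.0 (fully open).
Only numpy, scipy, OpenCV 4.12 (cv2) and the standard library are available. Lean on these libraries where they do the work, as an engineer would, in place of code of your own. Each camera call takes 0.05 s, during which the arm holds its last target. There are 200 camera calls.

### The job

Freshly set agar dishes go to the incubator upside down. Take the Petri dish from the single stand, pinching its loose lid shut, turn it over so that the lid faces down, and seat it gently in the empty bay of the two-bay carrier, leaning like the dish already there. Then, having let go of the dish, push the bench timer back against the near wall of the reagent case and, braced there, press its start button right down; let go, leave the timer standing there, and leave the other dish and the other things on the table alone.

Things in the scene. Friction and masses are not known exactly. Their poses are not given: they have to be found in the camera images.
- dish_center (a point): Clear Petri dish with set agar stuck fast in it; starts leaning in the single stand, lid up. Closed: 92 mm across (lid), 16 mm thick. Point: middle of the closed dish, half-way through its thickness. z axis square through the dish, base to lid; x at the start runs down the slope. Pinch it across its thickness by its upper part, one finger on the lid, one under the base; 20 N is enough.
- dish: The base of that dish without the lid: 84 mm across, 14 mm tall, about 45 g. Origin at the middle of its underside; axes as at the dish's middle.
- lid_center (a point): Loose clear slip-over lid of that dish, 18 g, 92 mm across, skirt 10 mm deep over the base with 2 mm of play all round; only gravity or a pinch keeps it on. Point on its axis, 8 mm below its outer face: while it is on, it agrees to some 2 mm with the dish's middle. z axis from the base out through the lid.
- lid: The same lid; origin on its axis, 16 mm below its outer face (underside of the closed dish); axes as above.
- stand_bay0 (a point): Seat of the single stand: where the middle of a seated closed dish lies, 67 mm above the table. x axis: down the slope along the back rest, 40 degrees from vertical; a dish comes out along -x and goes in along +x, the gripper tilted likewise. z axis: square to the back rest, up and out of the seat, 50 degrees from vertical. y axis: level, along the stand.
- stand: Single-bay stand of bent aluminium sheet, 104 mm wide, fixed; the dish starts here. The back rest is a plane 8 mm behind the seat point (its -z), 3 mm thick: two tabs, 21 to 37 mm either side of the middle, ending 4 mm up the slope from the point, joined only from 42 mm below it, so that a finger passes behind the dish between or above them. Origin: middle of the foot, on the table.
- carrier_bay0 (a point): Seat of the carrier's empty bay, where the middle of the closed dish must come, 67 mm above the table; same measures and axes as the stand's seat (x down the slope, z out of the seat, y level). The full bay lies 106 mm towards its +y.
- carrier: Two-bay incubator carrier of bent steel sheet, 214 mm wide, black grip lugs at its ends, fixed; it and the stand may change sides. Seats as on the stand: the dish's rim rests on two saddle flats 46 mm from the seat point, 30 degrees either side of the lowest point, with a small upturned lip from 19 mm in front of the seat point (its +z), 10 mm high above the flats. Origin: middle of the foot.
- other_dish_center (a point): Middle of a like dish (92 mm across, 16 mm thick) that already leans lid down in the carrier's other bay; loose, to be left alone.
- timer: Loose white wedge-shaped bench timer, 76 mm deep (x), 84 mm wide (y), 52 mm tall, about 90 g, standing 15 to 65 mm in front of the case's near wall, perhaps askew; slides easily. Origin: middle of its underside; x axis towards its upright back face (38 mm off), z up. Its face slopes 48 degrees from the horizontal and looks at the robot: display above, buttons below.
- start_top (a point): Middle of the top of the timer's start button, the large round middle one, 24 mm across, 9 mm proud of the sloping face. z axis out of the face (up and towards the robot, 42 degrees above the horizontal), x axis up the face.
- start_button (a joint): Travel of the start button into the timer: 0 out, 0.005 m fully down; it springs back. 1.5 N starts it moving, 5 N takes it fully down. The timer slides away under such a push unless it stands against something.
- case: Open blue reagent case full of bottles, fixed, 58 mm tall, its lid laid flat to the left. Origin: foot of the middle of its near wall (upright outer face, 340 mm wide); x axis away from the robot into the case, y along the wall.
- bottle_a_center (a point): Amber dropper bottle, 32 mm across, 62 mm tall, loose; middle of it. Leave alone.
- bottle_b_center (a point): Another such bottle, 32 mm across, 62 mm tall, loose. Leave alone.
- bottle_c_center (a point): Larger amber dropper bottle, 40 mm across, 75 mm tall, loose. Leave alone.
- pen: Pen lying on the table, 140 mm long, 9 mm thick, along its x axis. Leave alone.
- marker: Marker pen lying on the table, 130 mm long, 14 mm thick, along its x axis. Leave alone.
- loupe: Hand lens lying on the table, ring 62 mm across at its origin, handle towards its -x to 104 mm, 9 mm thick. Leave alone.
There are look-alikes about, which are no part of the job. Leave any yellow look-alike of the timer alone.

How it is judged:
By the outcome, as a careful person would: the job done as asked, in the order asked, and still so for the second after the job is handed in, with the robot touching nothing.
It also fails if it takes over 61 s, if anything falls off the work surface, if the arm or the gripper's body presses on something with over 40 N, if the wrist force passes 120 N, or if a joint passes its speed limit or range.

## Working session

There is one attempt and no reset: what is moved stays moved. The work goes in short steps, Python scripts to look and compute and a tool call to move; the robot and the scene stay as the last step left them, time stands still between calls to the robot, and variables do not carry over. Pictures are saved under pics/ and viewed, about 8 in all and at most 12, crops included, and the job is handed in when it is done.

Besides the shell and the picture viewer there is one more tool, called after "Call:" in YAML: its name, and indented under it one key for each argument. step_arm: Moves the arm, as the interface text tells. Its arguments: {"type":"object","properties":{"deltas":{"type":"array"}},"required":["deltas"]}

```bash
mkdir -p pics
cat > h.py <<'E'
import numpy as np, cv2
from station import manip
def save(c,n,crop=None,f=1):
    im=c["pixels"][...,::-1]
    if crop: im=im[crop[1]:crop[3],crop[0]:crop[2]]
    cv2.imwrite(f"pics/{n}.png",cv2.resize(im,None,fx=f,fy=f,interpolation=cv2.INTER_CUBIC))
def P(c):
    return c["K"]@np.diag([1,-1,-1])@c["extrinsics"][:3]
def proj(c,X):
    p=P(c)@np.append(X,1); return p[:2]/p[2]
def tri(a,ua,b,ub):
    X=cv2.triangulatePoints(P(a),P(b),np.array(ua,float).reshape(2,1),np.array(ub,float).reshape(2,1))[:,0]
    X=X[:3]/X[3]; return X, np.r_[proj(a,X)-ua,proj(b,X)-ub]
def onz(c,u,z):
    M=P(c); A=np.c_[M[:,0],M[:,1],-np.r_[u,1]]; return np.linalg.solve(A,-(M[:,2]*z+M[:,3]))[:2]
E
python3 - <<'E'
from h import *
np.set_printoptions(precision=3,suppress=True)
s=manip.capture("side");t=manip.capture("top")
print({k for k in s}, manip.grip_point_offset)
save(s,"s0");save(t,"t0")
for n in "dish_center lid_center stand_bay0 stand carrier_bay0 carrier other_dish_center timer start_top case bottle_a_center pen marker loupe".split():
    for c,l in ((s,"s"),(t,"t")):
        print(n,l,[(round(d["p"],2),np.round(d["at"],1).tolist()) for d in manip.landmark_of(c,n)][:4])
print(s["K"],t["K"],[ -c["extrinsics"][:3,:3].T@c["extrinsics"][:3,3] for c in (s,t)])
print(manip.state())
E
```

```text
{'shot', 'pixels', 'extrinsics', 'K'} 0.0187
dish_center s []
dish_center t []
lid_center s [(0.93, [287.2, 170.0]), (0.71, [231.0, 250.0])]
lid_center t [(0.72, [357.4, 194.2]), (0.56, [168.9, 271.2]), (0.54, [232.5, 236.7])]
stand_bay0 s [(0.66, [289.2, 174.0]), (0.48, [242.2, 241.1])]
stand_bay0 t [(0.67, [359.0, 192.7]), (0.64, [356.6, 201.6])]
stand s [(0.88, [290.2, 189.2])]
stand t [(0.96, [357.5, 199.5])]
carrier_bay0 s [(0.6, [228.3, 318.7])]
carrier_bay0 t [(0.73, [156.6, 187.5])]
carrier s [(0.97, [247.4, 352.0])]
carrier t [(0.93, [154.5, 206.8]), (0.55, [286.9, 236.1])]
other_dish_center s [(0.68, [259.0, 349.5])]
other_dish_center t [(0.8, [127.5, 220.2]), (0.66, [155.6, 208.6]), (0.39, [367.3, 290.2])]
timer s [(0.9, [266.9, 150.7]), (0.78, [229.8, 248.8]), (0.59, [242.7, 175.5])]
timer t [(0.82, [363.6, 148.1]), (0.81, [420.7, 160.5]), (0.61, [262.0, 164.9])]
start_top s [(0.62, [242.3, 241.3]), (0.61, [273.7, 137.8])]
start_top t [(0.57, [258.2, 176.9]), (0.49, [430.3, 167.7]), (0.41, [378.8, 138.4])]
case s [(0.85, [206.4, 240.2])]
case t [(0.75, [268.8, 144.0])]
bo
[... 343 characters left out ...]
04 212.039]
 [  0.      0.      1.   ]] [[380.098   0.    278.397]
 [  0.    380.098 201.917]
 [  0.      0.      1.   ]] [array([0.314, 0.864, 0.881]), array([ 0.293, -0.048,  1.047])]
{'clock': 1.5, 'joint_positions': array([-74.832,  12.628,  87.46 ,   0.001,  79.91 ,  -7.224]), 'dq': array([-0.045,  0.037,  0.018,  0.059,  0.071,  0.01 ]), 'tau': array([ -0.001, -49.684, -38.972,  -0.   ,   0.001,   0.   ]), 'ee_pos': array([ 0.238, -0.578,  0.231]), 'tcp_rot': array([[-0.925,  0.   ,  0.381],
       [-0.381, -0.   , -0.925],
       [-0.   , -1.   ,  0.   ]]), 'contact_force': array([ 0.152, -0.184,  0.378]), 'ft_torque': array([-0.025,  0.049,  0.004]), 'finger_gap': 1.0045812832946408}
```

```bash
python3 -c "
import cv2,numpy as np
a=cv2.imread('pics/s0.png');b=cv2.imread('pics/t0.png')
cv2.imwrite('pics/st.png',cv2.resize(np.hstack([a,b]),(800,300),interpolation=cv2.INTER_AREA))"
```

```text
(no output)
```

View pics/s0.png

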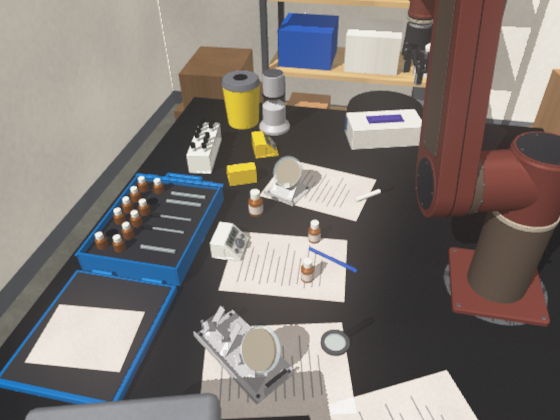

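View pics/t0.png

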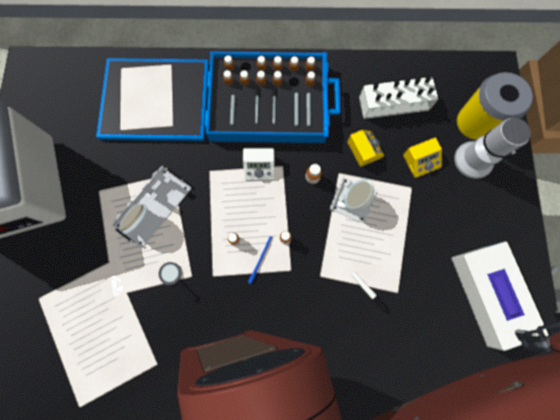

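The side view shows the stand with its dish at (287,172), the carrier at (245,350) with its dish in the near bay at (259,349), the white timer at (230,242) and the yellow look-alikes at (265,145) and (241,175). In the top view these are the stand at (357,195), the carrier at (155,207), the white timer at (258,165), and the yellows at (365,148) and (422,158). The white timer in front of the case is the one meant. Next I'll fit poses from the silhouettes and check them in an enlarged crop.

```bash
cat > fit.py <<'E'
from h import *
from scipy.optimize import minimize
def seatR(yaw):
    # a = heading of horizontal component of z axis
    a=np.deg2rad(yaw); h=np.array([np.cos(a),np.sin(a),0]); u=np.array([0,0,1.])
    z=np.sin(np.deg2rad(50))*h+np.cos(np.deg2rad(50))*u
    x=np.cos(np.deg2rad(50))*h-np.sin(np.deg2rad(50))*u
    return np.c_[x,np.cross(z,x),z]
th=np.linspace(0,2*np.pi,48,endpoint=False)
CYL=np.vstack([np.c_[r*np.cos(th),r*np.sin(th),0*th+z] for r,z in((.046,-.008),(.046,.008))])
def wedge():
    b=.038
    pts=[]
    for y in(-.042,.042):
        top_run=.052/np.tan(np.deg2rad(48))
        pts+=[[b,y,0],[b,y,.052],[-b,y,0],[-b,y,.008],[b-.02,y,.052]]
    return np.array(pts)
def render(c,R,t,M):
    p=np.c_[M@R.T+t,np.ones(len(M))]@P(c).T; p=p[:,:2]/p[:,2:]
    h=cv2.convexHull((p*16).astype(np.int32)); im=np.zeros((420,560),np.uint8)
    cv2.fillConvexPoly(im,h,255,lineType=cv2.LINE_AA,shift=4); return im/255.
def fit(cs,ms,x0,Rf,M,z):
    def cost(p):
        k=0
        for c,m in zip(cs,ms):
            r=render(c,Rf(p[2]*100),np.array([p[0],p[1],z]),M); k+=1-np.minimum(r,m).sum()/np.maximum(r,m).sum()
        return k/len(cs)
    best=None
    for y in x0[2]:
        o=minimize(cost,[x0[0],x0[1],y/100],method="Nelder-Mead",options=dict(initial_simplex=np.array([x0[0],x0[1],y/100])+np.array([[0,0,0],[.015,0,0],[0,.015,0],[0,0,.2]]),xatol=1e-5,fatol=1e-5,maxiter=300))
        if best is None or o.fun<best.fun: best=o
    return best
E
python3 - <<'E'
from fit import *
np.set_printoptions(precision=4,suppress=True)
s=manip.capture("side");t=manip.capture("top")
for n in ["lid","dish","other_dish_center","timer","stand","carrier"]:
    for c,l in((s,"s"),(t,"t")):
        for i,d in enumerate(manip.silhouettes(c,n)):
            print(n,l,i,round(d["p"],2),np.round(d["bbox"],1),d["mask"].sum())
            np.save(f"m_{n}_{l}{i}.npy",d["mask"])
for n,a,b in [("stand_bay0",(289.2,174),(359,192.7)),("stand",(290.2,189.2),(357.5,199.5)),("carrier_bay0",(228.3,318.7),(156.6,187.5)),("carrier",(247.4,352),(154.5,206.8)),("other",(259,349.5),(127.5,220.2)),("timer",(229.8,248.8),(262,164.9)),("start",(242.3,241.3),(258.2,176.9)),("case",(206.4,240.2),(268.8,144)),("lid",(287.2,170),(357.4,194.2))]:
    print(n,*tri(s,a,t,b))
# case near wall top edge candidates from top view
print("case corners at z=.058",[onz(t,u,.058) for u in((208,139),(327,139))])
T=t["pixels"][...,::-1];S=s["pixels"][...,::-1]
def cr(I,x,y,w=66,h=50): return cv2.resize(I[y-h//1:y+h,x-w:x+w],(400,300),interpolation=cv2.INTER_CUBIC)
cv2.imwrite("pics/crop.png",np.vstack([np.hstack([cr(T,357,190),cr(T,155,207)]),np.hstack([cr(S,287,172),cr(S,245,340)])]))
E
```

```text
lid s 0 0.7 [289.3 170.2  28.   37.3] 697
lid s 1 0.33 [256.9 202.6  13.3  27.1] 282
lid t 0 0.62 [360.7 193.4  32.6  27.5] 740
dish s 0 0.17 [239.6 244.7   6.1   8.2] 58
other_dish_center s 0 0.87 [261.  352.   45.6  49.7] 1557
other_dish_center s 1 0.48 [241.2 241.9   8.7  13.9] 61
other_dish_center t 0 0.85 [131.2 220.3  29.7  30.5] 496
timer s 0 0.89 [230.7 243.7  40.8  39. ] 1125
timer s 1 0.72 [268.1 145.8  27.1  30.6] 569
timer s 2 0.6 [242.5 173.2  28.8  23.5] 609
timer t 0 0.91 [260.5 164.2  26.4  33.3] 899
timer t 1 0.77 [422.6 160.1  35.7  40.4] 1005
timer t 2 0.73 [314.  174.1  15.3  18.9] 210
timer t 3 0.69 [364.9 148.   32.1  35.6] 734
stand s 0 0.95 [287.4 193.   43.2  25.6] 686
stand t 0 0.75 [352.9 200.3  44.1  43.4] 741
stand t 1 0.21 [260.1 261.3  22.3  46.2] 186
carrier s 0 0.89 [246.4 355.9 100.8  94.9] 3701
carrier t 0 0.9 [152.3 207.3  74.1  85.2] 2454
stand_bay0 [ 0.5537 -0.2675  0.0622] [-1.3018 -0.4255  0.0214  2.4229]
stand [ 0.5519 -0.2762  0.0004] [-0.9959 -0.3113  0.0141  1.8023]
carrier_bay0 [0.5673 0.2732 0.0709] [-0.2264 -0.076   0.0059  0.3033]
carrier [0.5265 0.2971 0.0012] [-1.2796 -0.3845  0.0041  1.6336]
other [0.4817 0.3386 0.08  ] [ 1.3574  0.3671 -0.0245 -1.7173]
timer [ 0.6571 -0.0031 -0.008 ] [-0.9091 -0.3428  0.035   1.4239]
start [0.6141 0.0054 0.0329] [ 0.5012  0.1749 -0.0227 -0.7936]
case [ 0.7262 -0.022  -0.0083] [-0.1956 -0.0809  0.0123  0.3117]
lid [ 0.5531 -0.2594  0.08  ] [ 0.3119  0.0979 -0.0106 -0.5842]
case corners at z=.058 [array([0.7133, 0.146 ]), array([ 0.7162, -0.186 ])]
```

View pics/crop.png

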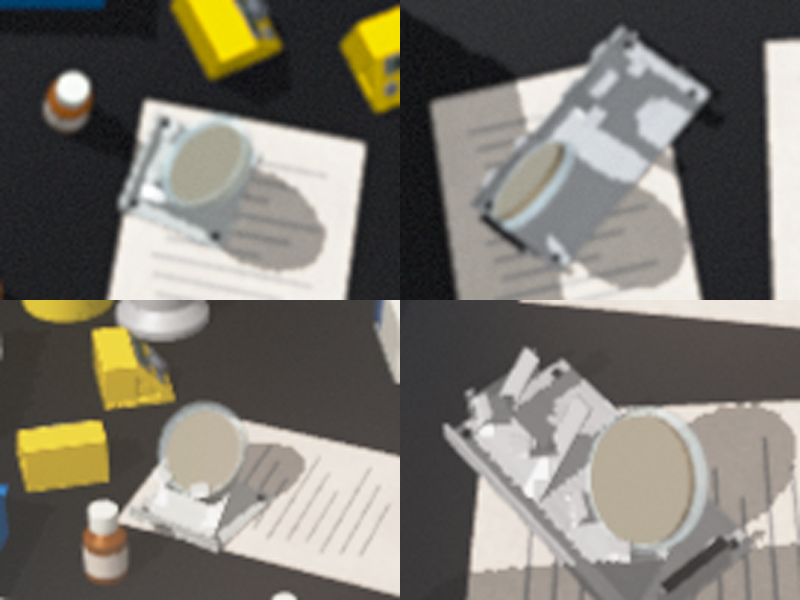

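Run:
```python
from fit import *
np.set_printoptions(precision=4,suppress=True)
s=manip.capture("side");t=manip.capture("top")
L=lambda n:np.load(n+".npy").astype(float)
out={}
for name,ms,x0 in [("lid",["m_lid_s0","m_lid_t0"],(.553,-.262,(50,65,80))),("other",["m_other_dish_center_s0","m_other_dish_center_t0"],(.482,.339,(40,50,60)))]:
    for cs,k in (((s,t),(0,1)),((s,),(0,)),((t,),(1,))):
        o=fit(cs,[L(ms[i]) for i in k],x0,seatR,CYL,.067); print(name,k,o.x*[1,1,100],round(o.fun,3))
        if len(k)==2: out[name]=o.x
tm=lambda a:np.array([[np.cos(a/57.3),-np.sin(a/57.3),0],[np.sin(a/57.3),np.cos(a/57.3),0],[0,0,1]])
for cs,k in (((s,t),(0,1)),((s,),(0,)),((t,),(1,))):
    o=fit(cs,[L(["m_timer_s0","m_timer_t0"][i]) for i in k],(.657,0,(-15,0,15)),tm,wedge(),0); print("timer",k,o.x*[1,1,100],o.fun)
    if len(k)==2: out["timer"]=o.x
# overlay
def draw(c,I,R,tr,M,f,col,loops):
    p=np.c_[M@R.T+tr,np.ones(len(M))]@P(c).T; p=p[:,:2]/p[:,2:]
    for a in loops: cv2.polylines(I,[((p[a]+.5)*f*16).astype(np.int32)],True,col,1,cv2.LINE_AA,4)
f=6;ims=[]
FOOT=lambda w:np.array([[x,y,0] for x,y in((0,-w),(0,w))])
for c in(s,t):
    I=cv2.resize(c["pixels"][...,::-1],None,fx=f,fy=f,interpolation=cv2.INTER_CUBIC)
    lp=[range(48),range(48,96)]
    for n,col in(("lid",(0,0,255)),("other",(0,255,0))):
        R=seatR(out[n][2]*100);p=np.r_[out[n][:2],.067]
        draw(c,I,R,p,CYL,f,col,lp)
        if n=="other": draw(c,I,R,p-.106*R[:,1],CYL,f,(255,0,255),lp)
    draw(c,I,tm(out["timer"][2]*100),np.r_[out["timer"][:2],0],wedge(),f,(0,0,255),[[0,1,4,3,2],[5,6,9,8,7]])
    for q in (((out["lid"],(.55,-.262)),(out["other"],(.53,.30)),(out["timer"],(.657,0)))):
        u,v=(proj(c,np.r_[q[1],.04])*f).astype(int); w=390 if 0 else 330
        ims.append(cv2.resize(I[v-w:v+w,u-w:u+w],(266,300)[:1]*2))
cv2.imwrite("pics/ov.png",np.vstack([np.hstack(ims[:3]),np.hstack(ims[3:])]))
```

```text
lid (0, 1) [ 0.5554 -0.2663 51.0787] 0.135
lid (0,) [ 0.5534 -0.2687 50.9084] 0.129
lid (1,) [ 0.5573 -0.2658 54.3959] 0.106
other (0, 1) [ 0.4862  0.3312 50.5747] 0.129
other (0,) [ 0.4847  0.3295 41.1485] 0.076
other (1,) [ 0.4871  0.3321 56.7832] 0.133
timer (0, 1) [0.6492 0.0036 1.2564] 0.10839383435904831
timer (0,) [0.6499 0.0015 2.8154] 0.07656721072876582
timer (1,) [0.6511 0.0054 2.9139] 0.1251379369594685
```

View pics/ov.png

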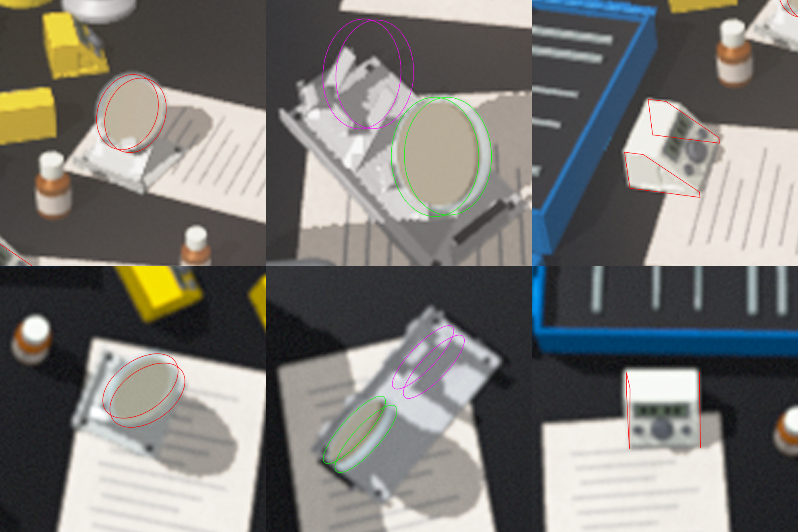

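Run:
```python
from fit import *
np.set_printoptions(precision=4,suppress=True)
s=manip.capture("side");t=manip.capture("top")
from scipy.optimize import least_squares
D=np.c_[np.cos(th),np.sin(th),0*th]
for n,c0,y0 in(("lid",(.555,-.266,.067),60),("other",(.486,.331,.067),50)):
    els=[]
    for c in(s,t):
        I=cv2.GaussianBlur(c["pixels"],(3,3),0); u,v=proj(c,c0).astype(int)
        lab=cv2.cvtColor(I,cv2.COLOR_RGB2LAB).astype(float)
        ref=np.median(lab[v-2:v+3,u-2:u+3].reshape(-1,3),0)
        m=(np.abs(lab-ref)*[.4,1,1]).max(-1)<5.5
        w=np.zeros_like(m);w[v-32:v+32,u-32:u+32]=1;m&=w
        k,lb,st,ce=cv2.connectedComponentsWithStats(m.astype(np.uint8),connectivity=4); m=(lb==lb[v,u]).astype(np.uint8)
        m=cv2.morphologyEx(m,cv2.MORPH_OPEN,np.ones((3,3)))
        cs=max(cv2.findContours(m,0,2)[0],key=len); h=cv2.convexHull(cs)
        mm=np.zeros_like(m);cv2.fillConvexPoly(mm,h,1)
        els.append(mm.astype(float)); e=cv2.fitEllipse(cs); print(n,"ref",ref,"area",mm.sum(),m.sum(),np.round(np.r_[e[0],e[1],e[2]],1))
    def cost(p,ks=(0,1)):
        k=0
        for i in ks:
            r=render((s,t)[i],seatR(p[2]*100),p[[0,1,4]],D*p[3]); k+=1-np.minimum(r,els[i]).sum()/np.maximum(r,els[i]).sum()
        return k
    for y in(y0-12,y0+12):
        x0=np.r_[c0[0],c0[1],y/100,.04,.067]
        o=minimize(cost,x0,method="Nelder-Mead",options=dict(initial_simplex=x0+np.vstack([np.zeros(5),np.diag([.01,.01,.15,.003,.008])]),maxiter=900,xatol=1e-5,fatol=1e-5))
        print(o.x*[1,1,100,1,1],o.fun, [cost(o.x,(i,)) for i in(0,1)])
for n,us in(("stand",((345.4,180),(331.3,208.3),(362,219))),("carrier",((163.3,168.7),(115.4,225.3),(191.3,188.7),(145.1,245.3)))):
    q=np.array([onz(t,u,.003) for u in us]); print(n,q)
    for a,b in((0,1),(2,1) if n=="stand" else (2,3)): print(np.rad2deg(np.arctan2(*(q[b]-q[a])[::-1])),np.linalg.norm(q[b]-q[a]))
```

```text
lid ref [188. 129. 140.] area 522 498 [287.8 171.6  23.7  25.2  49.1]
lid ref [172. 126. 137.] area 484 468 [359.1 194.9  20.   27.8  40.4]
[ 0.5536 -0.266  67.0313  0.0378  0.0683] 0.11643920018249931 [np.float64(0.06192665532346242), np.float64(0.05451254485903689)]
[ 0.5534 -0.2658 67.1215  0.0377  0.0689] 0.11634301091274968 [np.float64(0.06287140566386817), np.float64(0.053471605248881504)]
other ref [181. 128. 140.] area 1125 1103 [257.9 349.   31.8  42.9   0.4]
other ref [170. 127. 136.] area 246 218 [129.7 217.2   9.7  26.9  35.6]
[ 0.4888  0.3347 55.8706  0.0384  0.0736] 0.21362158997132408 [np.float64(0.05302621771731031), np.float64(0.16059537225401377)]
[ 0.4886  0.3347 55.5096  0.0386  0.074 ] 0.2120192142177928 [np.float64(0.05069327946865709), np.float64(0.1613259347491357)]
stand [[ 0.614  -0.2435]
 [ 0.5304 -0.2008]
 [ 0.5003 -0.286 ]]
152.95208380853234 0.09386335212691581
70.5756038635245 0.0903365863889241
carrier [[0.6437 0.281 ]
 [0.4772 0.401 ]
 [0.5845 0.1967]
 [0.4222 0.3136]]
144.2215891475248 0.20518816898039774
144.2397892444429 0.1999964894871184
```

```bash
cat > plan.py <<'E'
from fit import *
from scipy.spatial.transform import Rotation as Ro
np.set_printoptions(precision=3,suppress=True)
STAND=(np.array([.5535,-.2665,.067]),67.); BAY=(np.array([.570,.270,.067]),54.)
def toolR(seat,sgn):
    S=seatR(seat[1]); y=S[:,0]; z=sgn*S[:,2]; return np.c_[np.cross(y,z),y,z]
def tcp(seat,up,out=0,lat=0):   # grasp point 'up' m up the slope, 'out' along seat z
    S=seatR(seat[1]); return seat[0]+S@np.array([-up+.0187,lat,out])
def go(p,R):
    st=manip.state(); d=(p-st["ee_pos"])*100; r=(Ro.from_matrix(R@st["tcp_rot"].T)).as_rotvec()
    print("t",round(st["clock"],2),"q",st["joint_positions"],"tcp",st["ee_pos"],"F",st["contact_force"],"gap",round(st["finger_gap"],3))
    print("slide",d.round(2),"dr",r.round(3),"deg",np.rad2deg(np.linalg.norm(r)).round(1))
E
python3 - <<'E'
from plan import *
go(tcp(STAND,.024+.10),toolR(STAND,-1))
go(tcp(STAND,.024+.22),toolR(STAND,-1))
E
```

```text
t 2.4 q [-74.834  12.628  87.463   0.002  79.912  -7.223] tcp [ 0.238 -0.578  0.231] F [-0.067  0.409 -0.33 ] gap 0.999
slide [28.9  24.91 -8.36] dr [ 0.716 -0.004 -0.759] deg 59.8
t 2.4 q [-74.834  12.628  87.463   0.002  79.912  -7.223] tcp [ 0.238 -0.578  0.231] F [-0.067  0.409 -0.33 ] gap 0.999
slide [25.88 17.81  0.83] dr [ 0.716 -0.004 -0.759] deg 59.8
```

Call:
step_arm:
  deltas:
    - {"slide": [4, 3, 3], "dr": [0.09, 0, -0.095], "fingers": 5.0}
    - {"slide": [8, 6, 4], "dr": [0.18, 0, -0.19], "fingers": 5.0}
    - {"slide": [12, 9, 4], "dr": [0.27, 0, -0.285], "fingers": 5.0}
    - {"slide": [16, 11.5, 4], "dr": [0.36, 0, -0.38], "fingers": 5.0}
    - {"slide": [20, 14, 4], "dr": [0.45, 0, -0.475], "fingers": 5.0}
    - {"slide": [23, 16, 3], "dr": [0.54, 0, -0.57], "fingers": 5.0}
    - {"slide": [25.9, 17.8, 2], "dr": [0.63, 0, -0.665], "fingers": 5.0}
    - {"slide": [25.9, 17.8, 0.8], "dr": [0.716, 0, -0.759], "fingers": 5.0}

```text
clock: 3.07
ee_pos: [0.5006, -0.3993, 0.242]
tcp_rot: [[-0.932, 0.233, -0.277], [0.362, 0.577, -0.732], [-0.011, -0.782, -0.623]]
contact_force: [0.3, -1.0, 0.3]
finger_gap: 0.584
```

```bash
cat >> plan.py <<'E'
def fkR(q):
    q1,q2,q3,q4,q5,q6=q
    return (Ro.from_euler("ZYZYZ",[q1,q2+q3,q4,q5,q6],degrees=True)).as_matrix()@np.array([[0,0,-1],[-1,0,0],[0,1.,0]])
E
python3 - <<'E'
from plan import *
st=manip.state();print(fkR(st["joint_positions"])-st["tcp_rot"])
go(tcp(STAND,.024+.22),toolR(STAND,-1))
go(tcp(STAND,.024+.06),toolR(STAND,-1))
E
```

```text
Traceback (most recent call last):
  File "plan.py", line 15, in fkR
    return (Ro.from_euler("ZYZYZ",[q1,q2+q3,q4,q5,q6],degrees=True)).as_matrix()@np.array([[0,0,-1],[-1,0,0],[0,1.,0]])
            ~~~~~~~~~~~~~^^^^^^^^^^^^^^^^^^^^^^^^^^^^^^^^^^^^^^^^^^
  File "scipy/spatial/transform/_rotation.pyx", line 1413, in scipy.spatial.transform._rotation.Rotation.from_euler
ValueError: Expected axis specification to be a non-empty string of upto 3 characters, got ZYZYZ
```

```bash
sed -i 's/return (Ro.from_euler("ZYZYZ",\[q1,q2+q3,q4,q5,q6\],degrees=True))/return (Ro.from_euler("ZYZ",[q1,q2+q3,q4],degrees=True)*Ro.from_euler("YZ",[q5,q6],degrees=True))/' plan.py
python3 - <<'E'
from plan import *
st=manip.state();print(fkR(st["joint_positions"])-st["tcp_rot"])
go(tcp(STAND,.024+.06),toolR(STAND,-1))
c=manip.capture("side");d=manip.capture("top")
S=seatR(67)
T=cv2.resize(d["pixels"][130:250,270:430,::-1],(400,300),interpolation=cv2.INTER_CUBIC);S=cv2.resize(c["pixels"][100:220,210:370,::-1],(400,300),interpolation=cv2.INTER_CUBIC)
cv2.imwrite("pics/a1.png",np.hstack([S,T]))
E
```

```text
[[-0. -0. -0.]
 [ 0.  0.  0.]
 [ 0. -0. -0.]]
t 3.07 q [-60.683  28.953  73.363  29.841 102.311  50.348] tcp [ 0.501 -0.399  0.242] F [ 0.331 -1.02   0.262] gap 0.584
slide [  3.65   9.42 -12.49] dr [ 0.028  0.    -0.03 ] deg 2.4
```

View pics/a1.png

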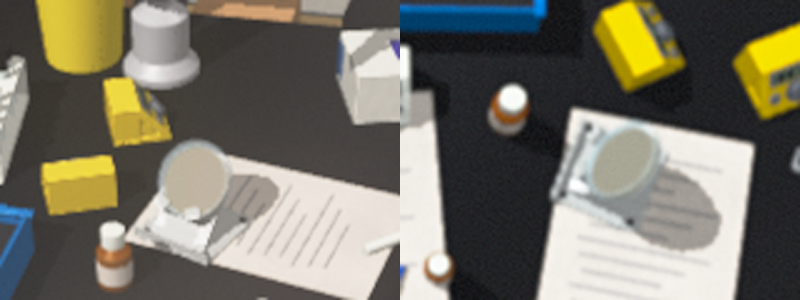

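The picture shows the stand and dish undisturbed, with the gripper still outside the crop. My wrist-orientation model matches exactly, so I'm moving in along the slope.

Call:
step_arm:
  deltas:
    - {"slide": [1, 2.4, -3.1], "dr": [0.028, 0, -0.03], "fingers": 5.0}
    - {"slide": [1.9, 4.8, -6.3], "dr": [0.028, 0, -0.03], "fingers": 5.0}
    - {"slide": [2.8, 7.1, -9.4], "dr": [0.028, 0, -0.03], "fingers": 5.0}
    - {"slide": [3.65, 9.4, -12.5], "dr": [0.028, 0, -0.03], "fingers": 5.0}
    - {"slide": [3.65, 9.4, -12.5], "dr": [0.028, 0, -0.03], "fingers": 5.0}
    - {"slide": [3.65, 9.4, -12.5], "dr": [0.028, 0, -0.03], "fingers": 5.0}

```text
clock: 3.67
ee_pos: [0.5336, -0.3, 0.107]
tcp_rot: [[-0.923, 0.24, -0.302], [0.385, 0.603, -0.698], [0.014, -0.761, -0.649]]
contact_force: [-0.1, 0.4, 0.2]
finger_gap: 0.587
```

Run:
```python
from plan import *
st=manip.state()
go(tcp(STAND,.024),toolR(STAND,-1))
c=manip.capture("side");d=manip.capture("top")
f=6;ims=[]
R=st["tcp_rot"];p=st["ee_pos"]
S=seatR(67)
for k in(c,d):
    I=cv2.resize(k["pixels"][...,::-1],None,fx=f,fy=f,interpolation=cv2.INTER_CUBIC)
    def dr(M,R,p,col):
        q=np.array([proj(k,R@m+p) for m in M]); cv2.polylines(I,[((q+.5)*f).astype(int)],True,col,1,cv2.LINE_AA)
    dr(CYL[:48],S,STAND[0],(0,0,255));dr(CYL[48:],S,STAND[0],(0,255,0))
    w=.025
    for z in(-w,w): dr(np.array([[-.011,-.009,z],[.011,-.009,z],[.011,-.05,z],[-.011,-.05,z]]),R,p,(255,0,255))
    u,v=(proj(k,STAND[0]+[0,-.02,.03])*f).astype(int); ims.append(cv2.resize(I[v-270:v+270,u-270:u+270],(400,400)))
cv2.imwrite("pics/a2.png",np.hstack(ims))
```

```text
t 3.67 q [-54.551  31.015  86.916  33.088  87.411  49.241] tcp [ 0.534 -0.3    0.107] F [-0.143  0.419  0.23 ] gap 0.587
slide [ 1.86  3.04 -3.6 ] dr [-0.013 -0.01  -0.006] deg 1.0
```

View pics/a2.png

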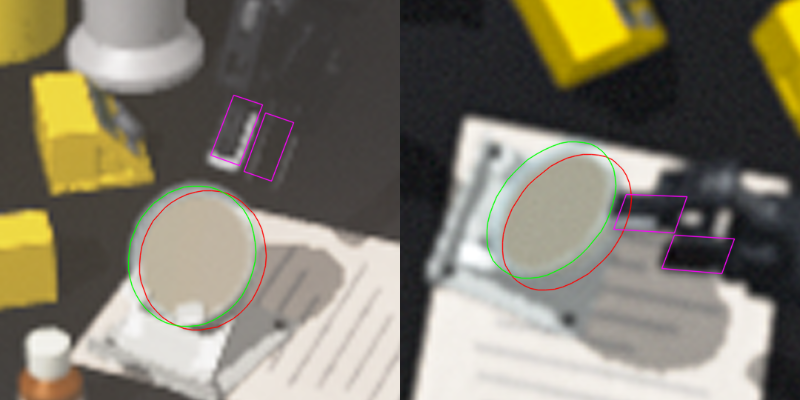

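The overlay fits the dish to about 2 mm in both views (dish at (197,255) on the side, (555,215) on top), and the fingers straddle it. Moving in in two steps.

Call:
step_arm:
  deltas:
    - {"slide": [0.5, 0.7, -0.8], "dr": [-0.013, -0.01, -0.006], "fingers": 5.0}
    - {"slide": [0.9, 1.4, -1.6], "dr": [-0.013, -0.01, -0.006], "fingers": 5.0}
    - {"slide": [1.4, 2.2, -2.5], "dr": [-0.013, -0.01, -0.006], "fingers": 5.0}
    - {"slide": [1.4, 2.2, -2.5], "dr": [-0.013, -0.01, -0.006], "fingers": 5.0}
    - {"slide": [1.4, 2.2, -2.5], "dr": [-0.013, -0.01, -0.006], "fingers": 5.0}

```text
clock: 4.18
ee_pos: [0.5488, -0.2813, 0.0851]
tcp_rot: [[-0.92, 0.255, -0.298], [0.392, 0.588, -0.708], [-0.005, -0.768, -0.641]]
contact_force: [0.2, 0.2, 0.3]
finger_gap: 0.585
```

Run:
```python
from plan import *
go(tcp(STAND,.024),toolR(STAND,-1))
c=manip.capture("side")
go(tcp(STAND,.024),toolR(STAND,-1))
```

```text
t 4.18 q [-52.63   31.355  88.891  34.291  83.271  48.95 ] tcp [ 0.549 -0.281  0.085] F [0.159 0.247 0.288] gap 0.585
slide [ 0.33  1.17 -1.4 ] dr [0.005 0.004 0.002] deg 0.4
t 4.23 q [-52.653  31.338  88.86   34.291  83.272  48.948] tcp [ 0.549 -0.282  0.085] F [-0.158 -0.355 -0.279] gap 0.585
slide [ 0.32  1.22 -1.44] dr [0.005 0.004 0.002] deg 0.4
```

Call:
step_arm:
  deltas:
    - {"slide": [0.2, 0.6, -0.7], "dr": [0.005, 0.004, 0.002], "fingers": 5.0}
    - {"slide": [0.33, 1.25, -1.45], "dr": [0.005, 0.004, 0.002], "fingers": 5.0}
    - {"slide": [0.33, 1.25, -1.45], "dr": [0.005, 0.004, 0.002], "fingers": 5.0}
    - {"slide": [0.33, 1.25, -1.45], "dr": [0.005, 0.004, 0.002], "fingers": 5.0}

```text
clock: 4.57
ee_pos: [0.5518, -0.2682, 0.0699]
tcp_rot: [[-0.921, 0.25, -0.3], [0.39, 0.593, -0.704], [0.001, -0.765, -0.643]]
contact_force: [-0.1, -0.1, 1.4]
finger_gap: 0.584
```

Run:
```python
from plan import *
go(tcp(STAND,.024),toolR(STAND,-1))
st=manip.state()
c=manip.capture("side");d=manip.capture("top")
f=6;ims=[]
R=st["tcp_rot"];p=st["ee_pos"]
for k in(c,d):
    I=cv2.resize(k["pixels"][...,::-1],None,fx=f,fy=f,interpolation=cv2.INTER_CUBIC)
    u,v=(proj(k,STAND[0]+[0,-.02,.03])*f).astype(int); ims.append(cv2.resize(I[v-270:v+270,u-270:u+270],(400,400)))
cv2.imwrite("pics/a3.png",np.hstack(ims))
```

```text
t 4.57 q [-51.702  32.138  89.786  34.711  81.868  48.817] tcp [ 0.552 -0.268  0.07 ] F [-0.129 -0.132  1.397] gap 0.584
slide [ 0.03 -0.14  0.11] dr [-0.001 -0.001 -0.   ] deg 0.1
```

View pics/a3.png

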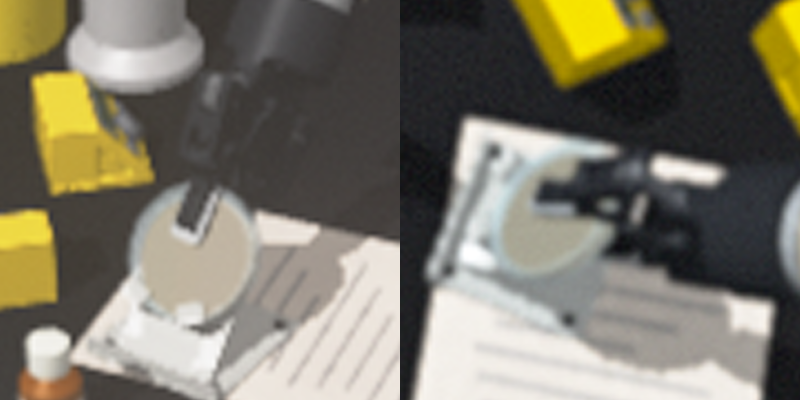

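The lid finger sits centrally on the upper part of the dish (tip at (190,225) in the side crop) and the dish is undisturbed. Closing now.

Call:
step_arm:
  deltas:
    - {"slide": [0, 0, 0], "dr": [0, 0, 0], "fingers": 3.0}
    - {"slide": [0, 0, 0], "dr": [0, 0, 0], "fingers": 2.4}
    - {"slide": [0, 0, 0], "dr": [0, 0, 0], "fingers": 2.0}
    - {"slide": [0, 0, 0], "dr": [0, 0, 0], "fingers": 1.7}
    - {"slide": [0, 0, 0], "dr": [0, 0, 0], "fingers": 1.2}
    - {"slide": [0, 0, 0], "dr": [0, 0, 0], "fingers": 1.0}
    - {"slide": [0, 0, 0], "dr": [0, 0, 0], "fingers": 1.0}
    - {"slide": [0, 0, 0], "dr": [0, 0, 0], "fingers": 1.0}

```text
clock: 5.33
ee_pos: [0.5523, -0.2698, 0.0711]
tcp_rot: [[-0.92, 0.252, -0.299], [0.391, 0.591, -0.706], [-0.001, -0.766, -0.642]]
contact_force: [-2.1, -2.8, 2.6]
finger_gap: 0.173
```

Run:
```python
from plan import *
go(tcp(STAND,.024),toolR(STAND,-1))
go(tcp(STAND,.024+.12),toolR(STAND,-1))
```

```text
t 5.33 q [-51.757  32.068  89.692  34.703  81.871  48.817] tcp [ 0.552 -0.27   0.071] F [-2.107 -2.81   2.609] gap 0.173
slide [-0.01  0.01 -0.01] dr [0.001 0.001 0.   ] deg 0.1
t 5.33 q [-51.757  32.068  89.692  34.703  81.871  48.817] tcp [ 0.552 -0.27   0.071] F [-2.107 -2.81   2.609] gap 0.173
slide [-3.03 -7.09  9.18] dr [0.001 0.001 0.   ] deg 0.1
```

Call:
step_arm:
  deltas:
    - {"slide": [-0.2, -0.5, 0.7], "dr": [0, 0, 0], "fingers": 1.0}
    - {"slide": [-0.6, -1.4, 1.9], "dr": [0, 0, 0], "fingers": 1.0}
    - {"slide": [-1.0, -2.4, 3.1], "dr": [0, 0, 0], "fingers": 1.0}
    - {"slide": [-1.5, -3.5, 4.6], "dr": [0, 0, 0], "fingers": 1.0}
    - {"slide": [-2.0, -4.7, 6.1], "dr": [0, 0, 0], "fingers": 1.0}
    - {"slide": [-2.5, -5.9, 7.7], "dr": [0, 0, 0], "fingers": 1.0}
    - {"slide": [-3.0, -7.1, 10.2], "dr": [0, 0, 0], "fingers": 1.0}
    - {"slide": [-3.0, -7.1, 14], "dr": [0, 0, 0], "fingers": 1.0}

```text
clock: 6.0
ee_pos: [0.5199, -0.3422, 0.2098]
tcp_rot: [[-0.919, 0.25, -0.304], [0.393, 0.593, -0.703], [0.004, -0.766, -0.643]]
contact_force: [0.1, -0.4, -1.5]
finger_gap: 0.174
```

Run:
```python
from plan import *
go(tcp(BAY,.024+.14),toolR(BAY,1))
c=manip.capture("side");d=manip.capture("top")
st=manip.state()
f=4;ims=[]
R=st["tcp_rot"];p=st["ee_pos"]
D=np.c_[-R[:,1]*-1,np.cross(-R[:,2],R[:,1]),-R[:,2]] # dish frame: x=tool y, z=-tool z
cen=p+R[:,1]*(.024-.0187)
for k in(c,d):
    I=cv2.resize(k["pixels"][...,::-1],None,fx=f,fy=f,interpolation=cv2.INTER_CUBIC)
    for M in(CYL[:48],CYL[48:]):
        q=np.array([proj(k,D@m+cen) for m in M]); cv2.polylines(I,[((q+.5)*f).astype(int)],True,(0,0,255),1,cv2.LINE_AA)
    u,v=(proj(k,cen)*f).astype(int);print(u,v); v=max(v,200); ims.append(cv2.resize(I[v-200:v+200,u-200:u+200],(400,400)))
cv2.imwrite("pics/a4.png",np.hstack(ims))
```

```text
t 6.0 q [-57.565  26.419  81.038  32.196  96.86   52.56 ] tcp [ 0.52  -0.342  0.21 ] F [ 0.139 -0.38  -1.499] gap 0.174
slide [-0.48 53.67 -3.15] dr [-0.943 -1.671  2.271] deg 170.3
1211 460
1625 761
```

View pics/a4.png

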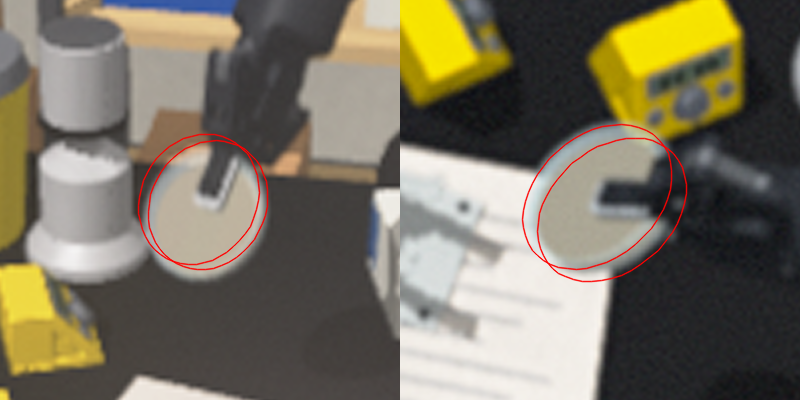

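The dish is gripped and lifted with the lid on (side crop (205,210), top crop (600,200)). It may sit a few mm lower in the grip than I modelled, which I'll measure next to the bay. Turning it over on the way.

Call:
step_arm:
  deltas:
    - {"slide": [0, 1.2, 0], "dr": [-0.025, -0.045, 0.06], "fingers": 1.0}
    - {"slide": [0, 3, 0.3], "dr": [-0.055, -0.1, 0.135], "fingers": 1.0}
    - {"slide": [0, 5, 0.5], "dr": [-0.088, -0.155, 0.21], "fingers": 1.0}
    - {"slide": [0, 7, 1], "dr": [-0.12, -0.21, 0.285], "fingers": 1.0}
    - {"slide": [0, 9, 1], "dr": [-0.15, -0.265, 0.36], "fingers": 1.0}
    - {"slide": [0, 11, 1], "dr": [-0.182, -0.32, 0.435], "fingers": 1.0}
    - {"slide": [0, 13, 1], "dr": [-0.213, -0.375, 0.51], "fingers": 1.0}
    - {"slide": [0, 15, 1], "dr": [-0.245, -0.432, 0.588], "fingers": 1.0}

```text
clock: 6.77
ee_pos: [0.5237, -0.1939, 0.23]
tcp_rot: [[-0.868, 0.266, 0.419], [-0.224, 0.543, -0.809], [-0.443, -0.796, -0.412]]
contact_force: [-0.4, 0.9, -1.1]
finger_gap: 0.175
```

Run:
```python
from plan import *
go(tcp(BAY,.024+.14),toolR(BAY,1))
```

```text
t 6.77 q [-48.662   9.149  99.133  33.969  88.327  14.223] tcp [ 0.524 -0.194  0.23 ] F [-0.359  0.941 -1.125] gap 0.175
slide [-0.86 38.84 -5.17] dr [-0.706 -1.219  1.672] deg 125.3
```

Call:
step_arm:
  deltas:
    - {"slide": [0, 2, 0], "dr": [-0.038, -0.066, 0.09], "fingers": 1.0}
    - {"slide": [0, 4, 0], "dr": [-0.077, -0.132, 0.182], "fingers": 1.0}
    - {"slide": [0, 6, 0], "dr": [-0.115, -0.2, 0.272], "fingers": 1.0}
    - {"slide": [0, 8, 0], "dr": [-0.154, -0.265, 0.363], "fingers": 1.0}
    - {"slide": [0, 10, 0], "dr": [-0.192, -0.33, 0.454], "fingers": 1.0}
    - {"slide": [0, 12, 0], "dr": [-0.23, -0.4, 0.545], "fingers": 1.0}
    - {"slide": [0, 14, 0], "dr": [-0.268, -0.463, 0.636], "fingers": 1.0}
    - {"slide": [0, 16, 0], "dr": [-0.307, -0.53, 0.727], "fingers": 1.0}

```text
clock: 7.43
ee_pos: [0.5236, -0.0333, 0.2309]
tcp_rot: [[-0.167, 0.314, 0.935], [-0.805, 0.504, -0.313], [-0.57, -0.805, 0.168]]
contact_force: [0.0, -0.3, 0.1]
finger_gap: 0.174
```

Run:
```python
from plan import *
go(tcp(BAY,.024+.14),toolR(BAY,1))
```

```text
t 7.43 q [-35.45   -6.384 114.558  37.378  77.544 -30.24 ] tcp [ 0.524 -0.033  0.231] F [ 0.033 -0.349  0.104] gap 0.174
slide [-0.85 22.78 -5.26] dr [-0.397 -0.685  0.941] deg 70.4
```

Call:
step_arm:
  deltas:
    - {"slide": [0, 2, 0], "dr": [-0.038, -0.066, 0.09], "fingers": 1.0}
    - {"slide": [0, 4, 0], "dr": [-0.077, -0.132, 0.182], "fingers": 1.0}
    - {"slide": [0, 6, 0], "dr": [-0.115, -0.2, 0.272], "fingers": 1.0}
    - {"slide": [0, 8, 0], "dr": [-0.154, -0.265, 0.363], "fingers": 1.0}
    - {"slide": [0, 10, 0], "dr": [-0.192, -0.33, 0.454], "fingers": 1.0}
    - {"slide": [0, 12, 0], "dr": [-0.23, -0.4, 0.545], "fingers": 1.0}
    - {"slide": [0, 14, 0], "dr": [-0.268, -0.463, 0.636], "fingers": 1.0}
    - {"slide": [0, 15, 0], "dr": [-0.307, -0.53, 0.727], "fingers": 1.0}

```text
clock: 8.1
ee_pos: [0.5232, 0.1184, 0.2318]
tcp_rot: [[0.658, 0.368, 0.657], [-0.733, 0.511, 0.449], [-0.17, -0.777, 0.606]]
contact_force: [0.3, 0.6, -0.2]
finger_gap: 0.17
```

Run:
```python
from plan import *
go(tcp(BAY,.024+.14),toolR(BAY,1))
```

```text
t 8.1 q [-18.665 -15.486 123.201  41.363  65.612 -72.671] tcp [0.523 0.118 0.232] F [ 0.304  0.626 -0.194] gap 0.17
slide [-0.81  7.61 -5.35] dr [-0.088 -0.151  0.207] deg 15.5
```

Call:
step_arm:
  deltas:
    - {"slide": [-0.3, 2.5, -1], "dr": [-0.03, -0.05, 0.07], "fingers": 1.0}
    - {"slide": [-0.6, 5, -2], "dr": [-0.06, -0.1, 0.14], "fingers": 1.0}
    - {"slide": [-0.8, 7.6, -3.5], "dr": [-0.088, -0.151, 0.207], "fingers": 1.0}
    - {"slide": [-0.8, 7.6, -5.3], "dr": [-0.088, -0.151, 0.207], "fingers": 1.0}
    - {"slide": [-0.8, 7.6, -5.3], "dr": [-0.088, -0.151, 0.207], "fingers": 1.0}
    - {"slide": [-0.8, 7.6, -5.3], "dr": [-0.088, -0.151, 0.207], "fingers": 1.0}
    - {"slide": [-0.8, 7.6, -5.3], "dr": [-0.088, -0.151, 0.207], "fingers": 1.0}

```text
clock: 8.68
ee_pos: [0.5161, 0.1938, 0.1803]
tcp_rot: [[0.808, 0.38, 0.45], [-0.589, 0.52, 0.619], [0.001, -0.765, 0.644]]
contact_force: [0.5, -0.1, -0.4]
finger_gap: 0.178
```

```bash
cat > meas.py <<'E'
from plan import *
def agar(c,c0,half=34):
    I=cv2.GaussianBlur(c["pixels"],(3,3),0); u,v=proj(c,c0).astype(int)
    lab=cv2.cvtColor(I,cv2.COLOR_RGB2LAB).astype(float); ref=np.median(lab[v-2:v+3,u-2:u+3].reshape(-1,3),0)
    m=(np.abs(lab-ref)*[.4,1,1]).max(-1)<6
    w=np.zeros_like(m);w[max(v-half,0):v+half,u-half:u+half]=1;m&=w
    k,lb,_,_=cv2.connectedComponentsWithStats(m.astype(np.uint8),connectivity=4); m=(lb==lb[v,u]).astype(np.uint8)
    m=cv2.morphologyEx(m,cv2.MORPH_OPEN,np.ones((3,3)))
    cs=max(cv2.findContours(m,0,2)[0],key=len); mm=np.zeros_like(m); cv2.fillConvexPoly(mm,cv2.convexHull(cs),1)
    return mm.astype(float),ref
D0=np.c_[np.cos(th),np.sin(th),0*th]
def fitdisc(cs,ms,R,c0,r=.0385):
    def cost(p):
        return sum(1-np.minimum(q:=render(c,R,p,D0*r),m).sum()/np.maximum(q,m).sum() for c,m in zip(cs,ms))
    o=minimize(cost,c0,method="Nelder-Mead",options=dict(initial_simplex=c0+np.vstack([np.zeros(3),np.eye(3)*.008]),xatol=1e-5,fatol=1e-5)); return o.x,o.fun
E
cat > see.py <<'E'
from meas import *
import sys
go(tcp(BAY,.024+.05),toolR(BAY,1))
c=manip.capture("side");d=manip.capture("top");st=manip.state()
R=st["tcp_rot"];p=st["ee_pos"]
S=np.c_[R[:,1],np.cross(R[:,2],R[:,1]),R[:,2]]
cen=p+R[:,1]*(.024-.0187)
probe=cen+R[:,1]*.018+R[:,2]*.007
ms=[agar(k,probe)[0] for k in(c,d)]; print([m.sum() for m in ms])
x,e=fitdisc((c,d),ms,S,cen+R[:,2]*.007); print("held disc rel nominal centre (x,y,z seat axes) mm",S.T@(x-cen)*1000,e, "abs",x)
so=seatR(54); o=np.array([.4844,.3316,.067])
mo=[agar(k,o+so[:,2]*.007)[0] for k in(c,d)];print([m.sum() for m in mo])
xo,eo=fitdisc((c,d),mo,so,o+so[:,2]*.007);print("other disc",xo,eo,"bay0 disc",xo-.106*so[:,1],"rel BAY mm",so.T@(xo-.106*so[:,1]-BAY[0])*1000)
f=4;ims=[]
for k,m1,m2 in((c,ms[0],mo[0]),(d,ms[1],mo[1])):
    I=cv2.resize(k["pixels"][...,::-1],None,fx=f,fy=f,interpolation=cv2.INTER_CUBIC)
    for RR,q,col in((S,x,(0,0,255)),(so,xo,(0,255,0)),(so,xo-.106*so[:,1],(255,0,255))):
        q=np.array([proj(k,RR@(mm*.0385)+q) for mm in D0]); cv2.polylines(I,[((q+.5)*f).astype(int)],True,col,1,cv2.LINE_AA)
    u,v=(proj(k,(cen+o)/2)*f).astype(int); v=min(max(v,300),1380);u=max(u,260); ims.append(I[v-300:v+300,u-200:u+200])
cv2.imwrite("pics/%s.png"%sys.argv[1],np.hstack(ims))
E
python3 see.py b1
```

```text
t 8.68 q [ -8.669 -13.218 127.862  44.978  53.926 -86.357] tcp [0.516 0.194 0.18 ] F [ 0.499 -0.064 -0.411] gap 0.178
slide [ 3.31  4.74 -7.09] dr [-0.001  0.001  0.001] deg 0.1
[np.float64(988.0), np.float64(53.0)]
held disc rel nominal centre (x,y,z seat axes) mm [-3.831 11.821 14.662] 0.9252520021738685 abs [0.514 0.21  0.189]
[np.float64(1130.0), np.float64(251.0)]
other disc [0.489 0.335 0.074] 0.21905330375014131 bay0 disc [0.574 0.272 0.074] rel BAY mm [-2.279 -2.136  7.751]
```

View pics/b1.png

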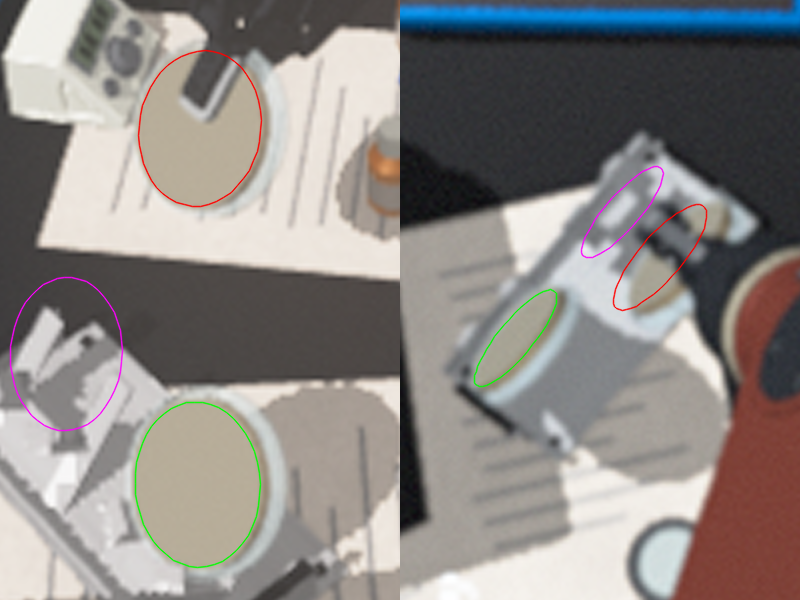

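Run:
```python
from meas import *
c=manip.capture("side");d=manip.capture("top");st=manip.state()
R=st["tcp_rot"];p=st["ee_pos"]
S=np.c_[R[:,1],np.cross(R[:,2],R[:,1]),R[:,2]]; cen=p+R[:,1]*(.024-.0187)
m=agar(c,cen+R[:,1]*.018+R[:,2]*.007)[0]
# top: all components
I=cv2.GaussianBlur(d["pixels"],(3,3),0);lab=cv2.cvtColor(I,cv2.COLOR_RGB2LAB).astype(float)
a=agar(d,np.array([.489,.335,.074]))[1]
w=np.zeros((420,560),bool);u,v=proj(d,cen).astype(int);w[v-22:v+22,u-20:u+20]=1
mt=((np.abs(lab-a)*[.3,1,1]).max(-1)<7)&w; pts=np.argwhere(mt)[:,::-1]
k,lb,stt,_=cv2.connectedComponentsWithStats(mt.astype(np.uint8)); print(u,v,stt[1:].tolist())
big=np.isin(lb,[i for i in range(1,k) if stt[i,4]>=15]); mm=np.zeros((420,560),np.uint8); cv2.fillConvexPoly(mm,cv2.convexHull(np.argwhere(big)[:,::-1].astype(np.int32)),1)
for z in(.005,.007,.009):
  for nm,cs,ms in(("side",(c,),(m,)),("top",(d,),(mm.astype(float),)),("both",(c,d),(m,mm.astype(float)))):
    def cost(q): return sum(1-np.minimum(r:=render(cc,S,cen+S@np.r_[q,z],D0*.0385),x).sum()/np.maximum(r,x).sum() for cc,x in zip(cs,ms))
    o=minimize(cost,[0,0],method="Nelder-Mead",options=dict(initial_simplex=[[0,0],[.008,0],[0,.008]])); print(nm,z,o.x*1000,o.fun)
```

```text
173 195 [[174, 183, 9, 8, 53], [184, 188, 1, 1, 1], [159, 196, 14, 15, 134], [183, 199, 10, 18, 41], [174, 211, 2, 4, 4], [176, 216, 1, 1, 1]]
side 0.005 [-0.083  4.118] 0.09627363336859163
top 0.005 [-20.34    5.168] 0.5543803652295008
both 0.005 [-0.352  4.27 ] 0.6647431693362489
side 0.007 [-1.065  5.585] 0.09524278091057037
top 0.007 [-25.5     5.224] 0.550894706909859
both 0.007 [-1.693  5.171] 0.6794245607595689
side 0.009 [-1.687  7.039] 0.09420933140424359
top 0.009 [-26.704   5.317] 0.5465055336471187
both 0.009 [-3.017  6.66 ] 0.7145203346866656
```

Run:
```python
from meas import *
c=manip.capture("side");d=manip.capture("top");st=manip.state()
R=st["tcp_rot"];p=st["ee_pos"]
S=np.c_[R[:,1],np.cross(R[:,2],R[:,1]),R[:,2]]; cen=p+R[:,1]*(.024-.0187)
m=agar(c,cen+R[:,1]*.018+R[:,2]*.007)[0]
lab=cv2.cvtColor(cv2.GaussianBlur(d["pixels"],(3,3),0),cv2.COLOR_RGB2LAB).astype(float)
a=agar(d,np.array([.489,.335,.074]))[1]
w=np.zeros((420,560),bool);u,v=proj(d,cen).astype(int);w[v-22:v+22,u-20:u+10]=1
mt=((np.abs(lab-a)*[.3,1,1]).max(-1)<7)&w
k,lb,stt,_=cv2.connectedComponentsWithStats(mt.astype(np.uint8))
big=np.isin(lb,[i for i in range(1,k) if stt[i,4]>=15 and stt[i,0]<180]); mm=np.zeros((420,560),np.uint8); cv2.fillConvexPoly(mm,cv2.convexHull(np.argwhere(big)[:,::-1].astype(np.int32)),1); mm=mm.astype(float)
so=seatR(54); oc=BAY[0]+.106*so[:,1]
mo=[agar(k,oc+so[:,2]*.007)[0] for k in(c,d)]
for name,SS,cc0,M in(("held",S,cen,(m,mm)),("other",so,oc,mo)):
  for z in(.005,.008):
   for nm,ii in(("side",(0,)),("top",(1,)),("both",(0,1))):
    def cost(q): return sum(1-np.minimum(r:=render((c,d)[i],SS,cc0+SS@np.r_[q,z],D0*.0385),M[i]).sum()/np.maximum(r,M[i]).sum() for i in ii)
    o=minimize(cost,[0,0],method="Nelder-Mead",options=dict(initial_simplex=[[0,0],[.008,0],[0,.008]])); print(name,nm,z,o.x*1000,round(o.fun,3))
```

```text
held side 0.005 [-0.508  3.608] 0.078
held top 0.005 [3.595 6.086] 0.154
held both 0.005 [0.563 4.834] 0.269
held side 0.008 [-1.72   5.778] 0.078
held top 0.008 [-6.017  6.318] 0.15
held both 0.008 [-2.587  6.073] 0.248
other side 0.005 [-0.585 -4.31 ] 0.06
other top 0.005 [ 6.392 -0.832] 0.177
other both 0.005 [ 0.252 -3.522] 0.304
other side 0.008 [-2.271 -2.522] 0.057
other top 0.008 [-3.751 -1.544] 0.18
other both 0.008 [-2.934 -2.241] 0.244
```

The side crop shows the dish held base up, with the agar disc at (200,128) and the other dish untouched. Measured against the neighbouring dish, the held dish is about 8 mm too far towards +y and right along the slope. I'm correcting by -8 mm and aiming 3 mm off the back rest.

Run:
```python
from plan import *
go(tcp(BAY,.024+.05,.003,-.008),toolR(BAY,1))
go(tcp(BAY,.024+.01,.003,-.008),toolR(BAY,1))
```

```text
t 8.98 q [ -8.661 -13.198 127.918  44.996  53.869 -86.414] tcp [0.516 0.194 0.18 ] F [-0.047  0.274 -0.031] gap 0.17
slide [ 4.11  4.46 -6.83] dr [-0.     0.001  0.001] deg 0.1
t 8.98 q [ -8.661 -13.198 127.918  44.996  53.869 -86.414] tcp [0.516 0.194 0.18 ] F [-0.047  0.274 -0.031] gap 0.17
slide [ 5.63  6.54 -9.9 ] dr [-0.     0.001  0.001] deg 0.1
```

Call:
step_arm:
  deltas:
    - {"slide": [0.8, -0.3, 0.2], "dr": [0, 0, 0], "fingers": 1.0}
    - {"slide": [1.5, 0.6, -1.2], "dr": [0, 0, 0], "fingers": 1.0}
    - {"slide": [2.3, 1.8, -3], "dr": [0, 0, 0], "fingers": 1.0}
    - {"slide": [3.1, 3.0, -4.8], "dr": [0, 0, 0], "fingers": 1.0}
    - {"slide": [3.7, 3.9, -6.0], "dr": [0, 0, 0], "fingers": 1.0}
    - {"slide": [4.1, 4.5, -6.8], "dr": [0, 0, 0], "fingers": 1.0}
    - {"slide": [4.1, 4.5, -6.8], "dr": [0, 0, 0], "fingers": 1.0}
    - {"slide": [4.1, 4.5, -6.8], "dr": [0, 0, 0], "fingers": 1.0}

```text
clock: 9.65
ee_pos: [0.5569, 0.2388, 0.1113]
tcp_rot: [[0.808, 0.378, 0.451], [-0.589, 0.52, 0.619], [-0.0, -0.766, 0.643]]
contact_force: [0.6, 0.0, -0.4]
finger_gap: 0.174
```

Run:
```python
from plan import *
go(tcp(BAY,.024+.012,.003,-.008),toolR(BAY,1))
go(tcp(BAY,.024,.003,-.008),toolR(BAY,1))
c=manip.capture("side");d=manip.capture("top")
a=cv2.resize(c["pixels"][270:400,180:310,::-1],(400,400),interpolation=cv2.INTER_CUBIC)
b=cv2.resize(d["pixels"][150:250,105:205,::-1],(400,400),interpolation=cv2.INTER_CUBIC)
cv2.imwrite("pics/b2.png",np.hstack([a,b]))
```

```text
t 9.65 q [ -1.791   1.188 123.619  51.548  42.755 -91.1  ] tcp [0.557 0.239 0.111] F [ 0.614  0.012 -0.437] gap 0.174
slide [ 1.44  1.93 -2.91] dr [-0.001  0.     0.001] deg 0.1
t 9.65 q [ -1.791   1.188 123.619  51.548  42.755 -91.1  ] tcp [0.557 0.239 0.111] F [ 0.614  0.012 -0.437] gap 0.174
slide [ 1.89  2.56 -3.83] dr [-0.001  0.     0.001] deg 0.1
```

View pics/b2.png

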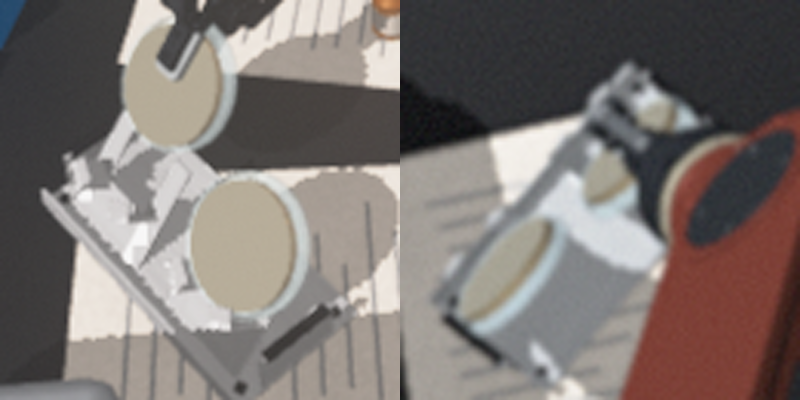

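The held dish lines up above the empty bay at (180,85), and its lean matches the neighbour's. Lowering slowly and watching the force.

Call:
step_arm:
  deltas:
    - {"slide": [0.4, 0.5, -0.75], "dr": [0, 0, 0], "fingers": 1.0}
    - {"slide": [0.75, 1.0, -1.5], "dr": [0, 0, 0], "fingers": 1.0}
    - {"slide": [1.1, 1.45, -2.2], "dr": [0, 0, 0], "fingers": 1.0}
    - {"slide": [1.44, 1.93, -2.9], "dr": [0, 0, 0], "fingers": 1.0}
    - {"slide": [1.44, 1.93, -2.9], "dr": [0, 0, 0], "fingers": 1.0}
    - {"slide": [1.44, 1.93, -2.9], "dr": [0, 0, 0], "fingers": 1.0}

```text
clock: 10.25
ee_pos: [0.5716, 0.2578, 0.0831]
tcp_rot: [[0.808, 0.379, 0.45], [-0.589, 0.52, 0.619], [0.001, -0.765, 0.644]]
contact_force: [-0.1, 0.7, -0.0]
finger_gap: 0.171
```

Run:
```python
from meas import *
go(tcp(BAY,.024,.003,-.008),toolR(BAY,1))
c=manip.capture("side");st=manip.state();R=st["tcp_rot"];p=st["ee_pos"]
S=np.c_[R[:,1],np.cross(R[:,2],R[:,1]),R[:,2]]; so=seatR(54)
oc=BAY[0]+.106*so[:,1]; cen=p+R[:,1]*(.024-.0187)
for n,SS,c0,pr in(("held",S,cen,.018),("other",so,oc,0)):
    m=agar(c,c0+SS@[pr,0,.007])[0]
    def cost(q): r=render(c,SS,c0+SS@np.r_[q,.007],D0*.0385); return 1-np.minimum(r,m).sum()/np.maximum(r,m).sum()
    o=minimize(cost,[0,0],method="Nelder-Mead",options=dict(initial_simplex=[[0,0],[.008,0],[0,.008]])); x=c0+SS@np.r_[o.x,.007]; print(n,m.sum(),o.x*1000,o.fun,x)
    if n=="held":h=x
print("held - bay (seat mm)",so.T@(h-(x-.106*so[:,1]))*1000)
```

```text
t 10.25 q [  0.726   6.855 121.531  55.036  38.938 -93.712] tcp [0.572 0.258 0.083] F [-0.146  0.72  -0.011] gap 0.171
slide [ 0.42  0.66 -1.01] dr [-0.     0.001  0.001] deg 0.1
held 884.0 [-0.64   6.307] 0.07413241922813563 [0.572 0.268 0.084]
other 1133.0 [-1.726 -3.15 ] 0.058470913975170236 [0.489 0.334 0.073]
held - bay (seat mm) [-11.883   0.849   3.715]
```

Call:
step_arm:
  deltas:
    - {"slide": [0.12, 0.15, -0.22], "dr": [0, 0, 0], "fingers": 1.0}
    - {"slide": [0.24, 0.3, -0.45], "dr": [0, 0, 0], "fingers": 1.0}
    - {"slide": [0.32, 0.43, -0.65], "dr": [0, 0, 0], "fingers": 1.0}
    - {"slide": [0.32, 0.43, -0.65], "dr": [0, 0, 0], "fingers": 1.0}
    - {"slide": [0.32, 0.43, -0.65], "dr": [0, 0, 0], "fingers": 1.0}

```text
clock: 10.72
ee_pos: [0.5748, 0.2621, 0.0767]
tcp_rot: [[0.808, 0.38, 0.45], [-0.589, 0.52, 0.619], [0.001, -0.765, 0.644]]
contact_force: [-0.2, 0.5, -0.6]
finger_gap: 0.171
```

Call:
step_arm:
  deltas:
    - {"slide": [0.04, 0.06, -0.09], "dr": [0, 0, 0], "fingers": 1.0}
    - {"slide": [0.08, 0.11, -0.16], "dr": [0, 0, 0], "fingers": 1.0}
    - {"slide": [0.08, 0.11, -0.16], "dr": [0, 0, 0], "fingers": 1.0}
    - {"slide": [0.08, 0.11, -0.16], "dr": [0, 0, 0], "fingers": 1.0}

```text
clock: 11.05
ee_pos: [0.5756, 0.2633, 0.0751]
tcp_rot: [[0.808, 0.38, 0.45], [-0.589, 0.52, 0.619], [0.001, -0.765, 0.644]]
contact_force: [-0.9, -0.1, -0.1]
finger_gap: 0.173
```

Call:
step_arm:
  deltas:
    - {"slide": [0.03, 0.04, -0.06], "dr": [0, 0, 0], "fingers": 1.0}
    - {"slide": [0.06, 0.08, -0.12], "dr": [0, 0, 0], "fingers": 1.0}
    - {"slide": [0.06, 0.08, -0.12], "dr": [0, 0, 0], "fingers": 1.0}

```text
clock: 11.3
ee_pos: [0.5762, 0.2641, 0.0738]
tcp_rot: [[0.808, 0.38, 0.45], [-0.589, 0.52, 0.619], [0.001, -0.765, 0.644]]
contact_force: [-0.0, -0.8, -0.2]
finger_gap: 0.171
```

Call:
step_arm:
  deltas:
    - {"slide": [0.03, 0.04, -0.06], "dr": [0, 0, 0], "fingers": 1.0}
    - {"slide": [0.06, 0.08, -0.12], "dr": [0, 0, 0], "fingers": 1.0}
    - {"slide": [0.06, 0.08, -0.12], "dr": [0, 0, 0], "fingers": 1.0}

```text
clock: 11.55
ee_pos: [0.5768, 0.2649, 0.0726]
tcp_rot: [[0.808, 0.379, 0.45], [-0.589, 0.52, 0.619], [0.001, -0.765, 0.644]]
contact_force: [-1.1, -0.9, 0.8]
finger_gap: 0.172
```

Call:
step_arm:
  deltas:
    - {"slide": [0.02, 0.03, -0.04], "dr": [0, 0, 0], "fingers": 1.0}
    - {"slide": [0.04, 0.05, -0.08], "dr": [0, 0, 0], "fingers": 1.0}
    - {"slide": [0.04, 0.05, -0.08], "dr": [0, 0, 0], "fingers": 1.0}

```text
clock: 11.8
ee_pos: [0.5769, 0.265, 0.0726]
tcp_rot: [[0.809, 0.379, 0.449], [-0.588, 0.521, 0.619], [0.001, -0.765, 0.644]]
contact_force: [-14.5, -11.1, 15.5]
finger_gap: 0.177
```

Call:
step_arm:
  deltas:
    - {"slide": [-0.03, -0.04, 0.06], "dr": [0, 0, 0], "fingers": 1.0}
    - {"slide": [-0.08, -0.1, 0], "dr": [0, 0, 0], "fingers": 1.0}
    - {"slide": [-0.12, -0.16, -0.07], "dr": [0, 0, 0], "fingers": 1.0}
    - {"slide": [-0.12, -0.16, -0.07], "dr": [0, 0, 0], "fingers": 1.0}

```text
clock: 12.13
ee_pos: [0.5755, 0.2634, 0.0715]
tcp_rot: [[0.809, 0.379, 0.449], [-0.588, 0.52, 0.619], [0.001, -0.765, 0.644]]
contact_force: [0.2, -0.2, -1.8]
finger_gap: 0.172
```

Call:
step_arm:
  deltas:
    - {"slide": [-0.03, -0.05, -0.05], "dr": [0, 0, 0], "fingers": 1.0}
    - {"slide": [-0.06, -0.08, -0.08], "dr": [0, 0, 0], "fingers": 1.0}
    - {"slide": [-0.06, -0.08, -0.08], "dr": [0, 0, 0], "fingers": 1.0}

```text
clock: 12.38
ee_pos: [0.5753, 0.263, 0.0711]
tcp_rot: [[0.809, 0.379, 0.449], [-0.588, 0.521, 0.619], [0.001, -0.765, 0.644]]
contact_force: [1.6, 3.5, 0.7]
finger_gap: 0.175
```

The dish rests lightly on the saddles and against the back rest. Releasing gradually.

Call:
step_arm:
  deltas:
    - {"slide": [0, 0, 0], "dr": [0, 0, 0], "fingers": 1.7}
    - {"slide": [0, 0, 0], "dr": [0, 0, 0], "fingers": 2.0}
    - {"slide": [0, 0, 0], "dr": [0, 0, 0], "fingers": 2.5}
    - {"slide": [0, 0, 0], "dr": [0, 0, 0], "fingers": 3.2}
    - {"slide": [0, 0, 0], "dr": [0, 0, 0], "fingers": 4.0}
    - {"slide": [0, 0, 0], "dr": [0, 0, 0], "fingers": 4.6}
    - {"slide": [0, 0, 0], "dr": [0, 0, 0], "fingers": 4.6}

```text
clock: 12.97
ee_pos: [0.5752, 0.2629, 0.0711]
tcp_rot: [[0.809, 0.379, 0.449], [-0.588, 0.521, 0.619], [0.001, -0.765, 0.644]]
contact_force: [-0.3, -0.6, -0.3]
finger_gap: 0.535
```

```bash
cat > chk.py <<'E'
from meas import *
c=manip.capture("side");st=manip.state()
so=seatR(54); oc=BAY[0]+.106*so[:,1]; r={}
for n,c0,pr in(("placed",BAY[0],.018),("other",oc,0)):
    m=agar(c,c0+so@[pr,0,.007])[0]
    def cost(q): r=render(c,so,c0+so@np.r_[q,.007],D0*.0385); return 1-np.minimum(r,m).sum()/np.maximum(r,m).sum()
    o=minimize(cost,[0,0],method="Nelder-Mead",options=dict(initial_simplex=[[0,0],[.008,0],[0,.008]])); print(n,m.sum(),o.x*1000,round(o.fun,3))
E
python3 chk.py
python3 - <<'E'
from plan import *
go(tcp(BAY,.024+.12,.003,-.008),toolR(BAY,1))
E
```

```text
placed 814.0 [ 0.276 -2.409] 0.129
other 1132.0 [-1.915 -2.991] 0.058
t 13.02 q [  1.326   8.917 120.95   56.712  37.779 -95.368] tcp [0.575 0.263 0.071] F [-0.054 -0.119  0.115] gap 0.537
slide [-4.48 -6.1   9.38] dr [-0.001  0.002  0.   ] deg 0.1
```

Call:
step_arm:
  deltas:
    - {"slide": [-0.2, -0.3, 0.4], "dr": [0, 0, 0], "fingers": 4.6}
    - {"slide": [-0.6, -0.8, 1.2], "dr": [0, 0, 0], "fingers": 4.6}
    - {"slide": [-1.2, -1.6, 2.4], "dr": [0, 0, 0], "fingers": 4.6}
    - {"slide": [-2.0, -2.7, 4.0], "dr": [0, 0, 0], "fingers": 4.6}
    - {"slide": [-3.0, -4.1, 6.0], "dr": [0, 0, 0], "fingers": 4.6}
    - {"slide": [-4.0, -5.5, 8.1], "dr": [0, 0, 0], "fingers": 4.6}
    - {"slide": [-5.0, -6.9, 11], "dr": [0, 0, 0], "fingers": 4.6}
    - {"slide": [-5.5, -9, 13], "dr": [0, 0, 0], "fingers": 3.0}

```text
clock: 13.68
ee_pos: [0.5191, 0.173, 0.203]
tcp_rot: [[0.81, 0.379, 0.448], [-0.587, 0.521, 0.62], [0.001, -0.765, 0.644]]
contact_force: [1.2, -0.7, 0.3]
finger_gap: 0.413
```

```bash
python3 chk.py
python3 - <<'E'
from meas import *
c=manip.capture("side");d=manip.capture("top");st=manip.state()
print(st["clock"],st["joint_positions"],st["ee_pos"],st["tcp_rot"])
# timer: landmarks
for n in("timer","start_top","case"):
    A=[(round(x["p"],2),np.round(x["at"],1)) for x in manip.landmark_of(c,n)];B=[(round(x["p"],2),np.round(x["at"],1)) for x in manip.landmark_of(d,n)]; print(n,A,B)
f=4;ims=[]
for k,cs in((c,((215,205,80,60),(180,270,130,130))),(d,((228,125,80,60),(105,150,100,100)))):
    for x,y,w,h in cs: ims.append(cv2.resize(k["pixels"][y:y+h,x:x+w,::-1],(400,300),interpolation=cv2.INTER_CUBIC))
cv2.imwrite("pics/c1.png",np.vstack([np.hstack(ims[:2]),np.hstack(ims[2:])]))
E
```

```text
placed 939.0 [-0.313 -3.683] 0.054
other 1142.0 [-1.772 -3.248] 0.065
13.8333 [-11.802 -14.692 126.328  43.881  57.827 -86.513] [0.522 0.171 0.204] [[ 0.807  0.384  0.448]
 [-0.59   0.519  0.619]
 [ 0.005 -0.763  0.646]]
timer [(0.9, array([229.9, 251.4])), (0.67, array([240. , 174.5])), (0.65, array([266.6, 149.3])), (0.61, array([333.3, 260. ]))] [(0.96, array([360.7, 147.9])), (0.86, array([260.4, 167.5])), (0.69, array([421.4, 160.5]))]
start_top [(0.62, array([243.5, 241.8])), (0.39, array([274.6, 140.7]))] [(0.54, array([257.1, 175.5])), (0.49, array([427.3, 165.1])), (0.41, array([379.7, 139.8]))]
case [(0.59, array([205.7, 242. ]))] [(0.81, array([267.3, 144.6])), (0.28, array([158.5, 185. ]))]
```

View pics/c1.png

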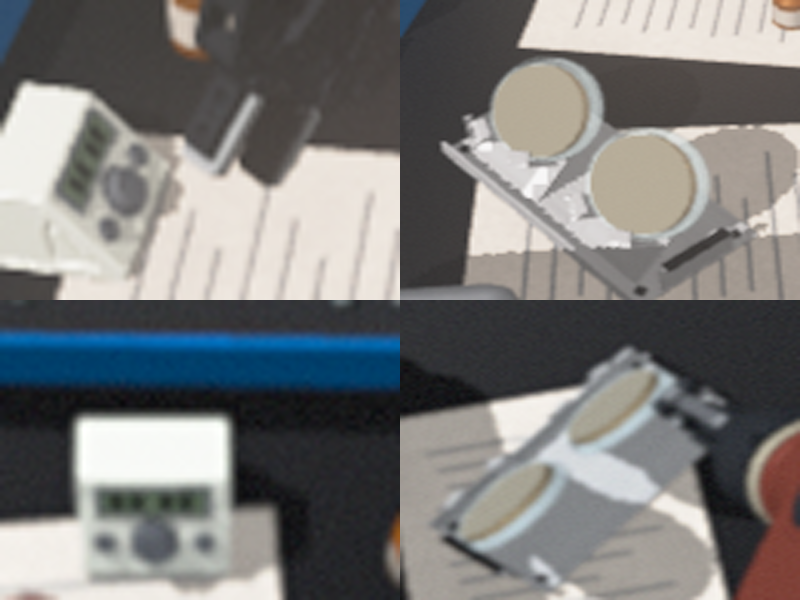

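The dish now leans in the bay lid down just like its neighbour (top-right crop: (545,110) and (640,185)). The white timer stands square to the case, with its start button at about side (240,243) and top (259,173). Next I'm computing the approach to the button.

```bash
cat >> plan.py <<'E'
def btnR(yaw):
    a=np.deg2rad(yaw);h=np.array([np.cos(a),np.sin(a),0]);u=np.array([0,0,1.])
    s,c=np.sin(np.deg2rad(48)),np.cos(np.deg2rad(48))
    y=s*h-c*u; z=c*h+s*u; return np.c_[np.cross(y,z),y,z]
E
python3 - <<'E'
from plan import *
from meas import *
c=manip.capture("side");d=manip.capture("top")
X,e=tri(c,(240,243),d,(259,173)); print("btn",X,e)
X2,e2=tri(c,(243.5,241.8),d,(257.1,175.5)); print("btn net",X2,e2)
# case wall foot line in top: blue lower border per column
hsv=cv2.cvtColor(d["pixels"],cv2.COLOR_RGB2HSV); blue=(hsv[...,0]>95)&(hsv[...,0]<125)&(hsv[...,1]>120)&(hsv[...,2]>70)
for u in(215,230,285,305,322):
    r=np.where(blue[100:160,u])[0]+100; print(u,r.max(),onz(d,(u+.5,r.max()+1),0.0),onz(d,(u+.5,r.max()+1),0.058))
# timer white back top edge
T=fit; ms=[]
for k in(c,d):
    b=[x for x in manip.silhouettes(k,"timer")]; q=proj(k,(.65,.003,.025)); b=min(b,key=lambda x:np.hypot(*(np.array(x["bbox"][:2])-q))); ms.append(b["mask"].astype(float)); print(b["bbox"],b["p"])
R=btnR(0)
go(np.array([.614,.004,.033])-R[:,1]*.06,R)
E
```

```text
btn [0.624 0.004 0.025] [-0.452 -0.163  0.017  0.713]
btn net [0.613 0.008 0.035] [-0.523 -0.186  0.018  0.826]
215 140 [0.732 0.135] [0.708 0.125]
230 141 [0.729 0.091] [0.705 0.083]
285 141 [ 0.73  -0.071] [ 0.706 -0.07 ]
305 142 [ 0.728 -0.13 ] [ 0.704 -0.126]
322 142 [ 0.728 -0.18 ] [ 0.704 -0.173]
[231.1, 244.1, 38.0, 42.5] 0.75
[258.1, 163.3, 28.5, 35.4] 0.62
t 14.33 q [-11.618 -14.386 126.411  43.899  57.819 -86.521] tcp [0.52  0.173 0.2  ] F [-0.078  0.914 -0.577] gap 0.354
slide [  4.95 -16.94 -12.72] dr [ 0.064 -0.128 -0.942] deg 54.6
```

Call:
step_arm:
  deltas:
    - {"slide": [0.5, -2, 0.5], "dr": [0.008, -0.016, -0.115], "fingers": 0}
    - {"slide": [1, -4, 0.5], "dr": [0.016, -0.032, -0.235], "fingers": 0}
    - {"slide": [1.5, -6, 0], "dr": [0.024, -0.048, -0.353], "fingers": 0}
    - {"slide": [2, -8.5, 0], "dr": [0.032, -0.064, -0.47], "fingers": 0}
    - {"slide": [2.5, -11, -1], "dr": [0.04, -0.08, -0.59], "fingers": 0}
    - {"slide": [3, -13.5, -2], "dr": [0.048, -0.096, -0.706], "fingers": 0}
    - {"slide": [3, -16, -4], "dr": [0.056, -0.112, -0.82], "fingers": 0}
    - {"slide": [3.2, -16.8, -7], "dr": [0.064, -0.128, -0.942], "fingers": 0}

```text
clock: 15.0
ee_pos: [0.554, 0.0018, 0.1347]
tcp_rot: [[-0.006, 0.748, 0.664], [-1.0, -0.006, -0.002], [0.003, -0.664, 0.748]]
contact_force: [1.0, -0.2, -1.4]
finger_gap: 0.001
```

Run:
```python
from plan import *
R=btnR(0)
go(np.array([.619,.005,.030])-R[:,1]*.05,R)
```

```text
t 15.0 q [-14.256 -19.304 142.429  48.255  13.832 -56.888] tcp [0.554 0.002 0.135] F [ 0.987 -0.201 -1.419] gap 0.001
slide [ 2.79  0.32 -7.12] dr [0.003 0.007 0.006] deg 0.5
```

```bash
sed -i 's/def btnR(yaw):/def btnR(yaw,t=48):/; s/np.deg2rad(48)),np.cos(np.deg2rad(48))/np.deg2rad(t)),np.cos(np.deg2rad(t))/' plan.py
python3 - <<'E'
from plan import *
R=btnR(0,35); A=btnR(0)[:,1]; b=np.array([.619,.005,.030])
for s in(.05,.015): go(b-.010*R[:,2]-A*s,R)
E
```

```text
t 15.0 q [-14.256 -19.304 142.429  48.255  13.832 -56.888] tcp [0.554 0.002 0.135] F [ 0.987 -0.201 -1.419] gap 0.001
slide [ 1.97  0.32 -7.7 ] dr [0.003 0.234 0.005] deg 13.4
t 15.0 q [-14.256 -19.304 142.429  48.255  13.832 -56.888] tcp [0.554 0.002 0.135] F [ 0.987 -0.201 -1.419] gap 0.001
slide [  4.57   0.32 -10.04] dr [0.003 0.234 0.005] deg 13.4
```

Call:
step_arm:
  deltas:
    - {"slide": [0, 0.1, 0], "dr": [0, 0.1, 0], "fingers": 0}
    - {"slide": [0, 0.3, -1], "dr": [0.003, 0.234, 0.005], "fingers": 0}
    - {"slide": [0.5, 0.3, -3], "dr": [0.003, 0.234, 0.005], "fingers": 0}
    - {"slide": [1.2, 0.3, -5.5], "dr": [0.003, 0.234, 0.005], "fingers": 0}
    - {"slide": [1.9, 0.3, -7.7], "dr": [0.003, 0.234, 0.005], "fingers": 0}
    - {"slide": [1.9, 0.3, -7.7], "dr": [0.003, 0.234, 0.005], "fingers": 0}
    - {"slide": [1.9, 0.3, -7.7], "dr": [0.003, 0.234, 0.005], "fingers": 0}

```text
clock: 15.58
ee_pos: [0.5713, 0.0054, 0.0553]
tcp_rot: [[0.0, 0.569, 0.822], [-1.0, 0.001, -0.001], [-0.001, -0.822, 0.569]]
contact_force: [-0.2, 1.4, 0.3]
finger_gap: 0.0
```

Run:
```python
from plan import *
R=btnR(0,35); A=btnR(0)[:,1]; b=np.array([.619,.005,.030])
go(b-.010*R[:,2]-A*.02,R)
c=manip.capture("side");d=manip.capture("top")
ims=[]
for k,(x,y,w,h) in((c,(205,195,80,80)),(d,(220,120,80,80))): ims.append(cv2.resize(k["pixels"][y:y+h,x:x+w,::-1],(400,400),interpolation=cv2.INTER_CUBIC))
cv2.imwrite("pics/d1.png",np.hstack(ims))
```

```text
t 15.58 q [-11.13   -1.71  131.786  22.348  16.947 -30.624] tcp [0.571 0.005 0.055] F [-0.162  1.373  0.305] gap 0.0
slide [ 2.46 -0.04 -1.76] dr [-0.001 -0.005 -0.   ] deg 0.3
```

View pics/d1.png

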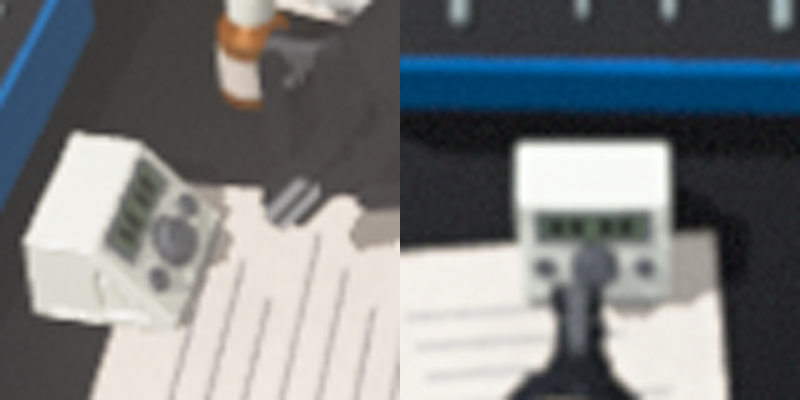

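The tips (crop (295,205)) are in front of the start button (175,240), about 3 mm left of its middle. I'm correcting that and moving in along the button's axis.

Call:
step_arm:
  deltas:
    - {"slide": [0.6, -0.3, -0.5], "dr": [0, 0, 0], "fingers": 0}
    - {"slide": [1.2, -0.3, -0.9], "dr": [0, 0, 0], "fingers": 0}
    - {"slide": [1.8, -0.3, -1.3], "dr": [0, 0, 0], "fingers": 0}
    - {"slide": [2.4, -0.3, -1.7], "dr": [0, 0, 0], "fingers": 0}
    - {"slide": [2.4, -0.3, -1.7], "dr": [0, 0, 0], "fingers": 0}
    - {"slide": [2.4, -0.3, -1.7], "dr": [0, 0, 0], "fingers": 0}

```text
clock: 16.18
ee_pos: [0.5973, 0.002, 0.0414]
tcp_rot: [[0.0, 0.574, 0.819], [-1.0, -0.0, 0.0], [0.0, -0.819, 0.574]]
contact_force: [-0.5, -0.5, -1.2]
finger_gap: 0.0
```

```bash
cat > tm.py <<'E'
from plan import *
R=btnR(0,35); A=btnR(0)[:,1]; b=np.array([.619,.005,.030])
go(b-.010*R[:,2],R)
c=manip.capture("side");d=manip.capture("top")
# timer white top: bright region in the top view, front/back rows; gap to blue wall
g=d["pixels"].astype(int); 
w=(g.min(-1)>170); w[:, :235]=0; w[:,285:]=0; w[:140]=0; w[175:]=0
k,lb,s,_=cv2.connectedComponentsWithStats(w.astype(np.uint8)); i=1+np.argmax(s[1:,4]); print("white comp (x,y,w,h)",s[i])
m=lb==i; rows=[np.where(m[:,u])[0].min() for u in range(s[i,0]+3,s[i,0]+s[i,2]-3,4)]; print("back edge rows",rows, "world back x at z=.052",onz(d,(s[i,0]+s[i,2]/2,np.median(rows)),.052))
b=min(manip.silhouettes(c,"timer"),key=lambda x:abs(x["bbox"][1]-244)+abs(x["bbox"][0]-231)); print("side",b["bbox"])
E
python3 tm.py
```

```text
t 16.18 q [-10.887   3.852 128.376  25.425  14.606 -33.66 ] tcp [0.597 0.002 0.041] F [-0.474 -0.457 -1.184] gap 0.0
slide [ 1.35  0.3  -1.71] dr [ 0.  0. -0.] deg 0.0
white comp (x,y,w,h) [235 149  39  26 545]
back edge rows [np.int64(170), np.int64(169), np.int64(149), np.int64(149), np.int64(149), np.int64(149), np.int64(149), np.int64(149), np.int64(149)] world back x at z=.052 [0.687 0.016]
side [230.7, 244.2, 39.6, 37.3]
```

Run:
```python
from plan import *
R=btnR(0,28); A=btnR(0)[:,1]; b=np.array([.619,.002,.030])
go(b-.010*R[:,2]-A*.012,R)
```

```text
t 16.33 q [-10.891   3.802 128.431  25.426  14.606 -33.67 ] tcp [0.597 0.002 0.041] F [ 0.214 -0.199  0.368] gap -0.003
slide [ 0.44 -0.   -0.81] dr [ 0.     0.122 -0.   ] deg 7.0
```

Call:
step_arm:
  deltas:
    - {"slide": [0, 0, 0], "dr": [0, 0.122, 0], "fingers": 0}
    - {"slide": [0.2, 0, -0.4], "dr": [0, 0.122, 0], "fingers": 0}
    - {"slide": [0.44, 0, -0.8], "dr": [0, 0.122, 0], "fingers": 0}
    - {"slide": [0.44, 0, -0.8], "dr": [0, 0.122, 0], "fingers": 0}
    - {"slide": [0.44, 0, -0.8], "dr": [0, 0.122, 0], "fingers": 0}

```text
clock: 16.75
ee_pos: [0.6003, 0.0024, 0.0324]
tcp_rot: [[0.0, 0.469, 0.883], [-1.0, 0.001, 0.0], [-0.001, -0.883, 0.469]]
contact_force: [0.3, 0.3, -0.3]
finger_gap: -0.003
```

Call:
step_arm:
  deltas:
    - {"slide": [0.2, 0, -0.2], "dr": [0, 0, 0], "fingers": 0}
    - {"slide": [0.4, 0, -0.35], "dr": [0, 0, 0], "fingers": 0}
    - {"slide": [0.6, 0, -0.5], "dr": [0, 0, 0], "fingers": 0}
    - {"slide": [0.75, 0, -0.6], "dr": [0, 0, 0], "fingers": 0}
    - {"slide": [0.75, 0, -0.6], "dr": [0, 0, 0], "fingers": 0}

```text
clock: 17.17
ee_pos: [0.6079, 0.0024, 0.0261]
tcp_rot: [[0.0, 0.469, 0.883], [-1.0, 0.001, -0.0], [-0.001, -0.883, 0.469]]
contact_force: [0.4, 0.1, 0.2]
finger_gap: -0.003
```

```bash
sed -i 's/w\[:, :235\]=0; w\[:,285:\]=0/w[:, :240]=0; w[:,280:]=0/; s/btnR(0,35)/btnR(0,28)/' tm.py; python3 tm.py
```

```text
t 17.17 q [ -9.757   8.845 121.842  12.271  22.164 -20.026] tcp [0.608 0.002 0.026] F [0.36  0.098 0.165] gap -0.003
slide [ 0.23  0.26 -0.08] dr [-0.001 -0.001 -0.   ] deg 0.1
white comp (x,y,w,h) [240 149  34  26 526]
back edge rows [np.int64(150), np.int64(149), np.int64(149), np.int64(149), np.int64(149), np.int64(149), np.int64(149)] world back x at z=.052 [0.687 0.009]
side [229.2, 242.1, 36.7, 42.8]
```

Call:
step_arm:
  deltas:
    - {"slide": [0.25, 0, 0], "dr": [0, 0, 0], "fingers": 0}
    - {"slide": [0.5, 0, 0], "dr": [0, 0, 0], "fingers": 0}
    - {"slide": [0.75, 0, 0], "dr": [0, 0, 0], "fingers": 0}
    - {"slide": [1.0, 0, 0], "dr": [0, 0, 0], "fingers": 0}
    - {"slide": [1.25, 0, 0], "dr": [0, 0, 0], "fingers": 0}
    - {"slide": [1.5, 0, 0], "dr": [0, 0, 0], "fingers": 0}
    - {"slide": [1.5, 0, 0], "dr": [0, 0, 0], "fingers": 0}

```text
clock: 17.9
ee_pos: [0.6234, 0.0023, 0.0265]
tcp_rot: [[0.0, 0.469, 0.883], [-1.0, 0.001, 0.0], [-0.0, -0.883, 0.469]]
contact_force: [-0.1, 0.4, -0.6]
finger_gap: 0.005
```

```bash
python3 tm.py
```

```text
t 17.9 q [ -9.434  10.666 119.634  11.716  22.456 -19.208] tcp [0.623 0.002 0.027] F [-0.149  0.427 -0.614] gap 0.005
slide [-1.32  0.27 -0.12] dr [-0. -0. -0.] deg 0.0
white comp (x,y,w,h) [240 146  34  29 525]
back edge rows [np.int64(149), np.int64(146), np.int64(146), np.int64(146), np.int64(146), np.int64(146), np.int64(146)] world back x at z=.052 [0.696 0.009]
side [227.6, 242.9, 36.9, 38.6]
```

Call:
step_arm:
  deltas:
    - {"slide": [0.25, 0, 0], "dr": [0, 0, 0], "fingers": 0}
    - {"slide": [0.55, 0, 0], "dr": [0, 0, 0], "fingers": 0}
    - {"slide": [0.85, 0, 0], "dr": [0, 0, 0], "fingers": 0}
    - {"slide": [1.15, 0, 0], "dr": [0, 0, 0], "fingers": 0}
    - {"slide": [1.45, 0, 0], "dr": [0, 0, 0], "fingers": 0}
    - {"slide": [1.75, 0, 0], "dr": [0, 0, 0], "fingers": 0}
    - {"slide": [1.9, 0, 0], "dr": [0, 0, 0], "fingers": 0}
    - {"slide": [1.9, 0, 0], "dr": [0, 0, 0], "fingers": 0}

```text
clock: 18.72
ee_pos: [0.6423, 0.0024, 0.0264]
tcp_rot: [[0.0, 0.469, 0.883], [-1.0, 0.001, 0.0], [-0.001, -0.883, 0.469]]
contact_force: [-0.5, -0.0, 0.1]
finger_gap: -0.002
```

```bash
python3 tm.py
```

```text
t 18.72 q [ -9.063  12.932 116.887  11.062  22.873 -18.233] tcp [0.642 0.002 0.026] F [-0.504 -0.037  0.055] gap -0.002
slide [-3.22  0.26 -0.11] dr [-0.001 -0.    -0.   ] deg 0.0
white comp (x,y,w,h) [243 140  31  30 474]
back edge rows [np.int64(140), np.int64(140), np.int64(140), np.int64(140), np.int64(140), np.int64(140), np.int64(140)] world back x at z=.052 [0.714 0.006]
side [219.1, 242.2, 35.3, 38.0]
```

Call:
step_arm:
  deltas:
    - {"slide": [0.15, 0, 0], "dr": [0, 0, 0], "fingers": 0}
    - {"slide": [0.3, 0, 0], "dr": [0, 0, 0], "fingers": 0}
    - {"slide": [0.45, 0, 0], "dr": [0, 0, 0], "fingers": 0}
    - {"slide": [0.5, 0, 0], "dr": [0, 0, 0], "fingers": 0}
    - {"slide": [0.5, 0, 0], "dr": [0, 0, 0], "fingers": 0}

```text
clock: 19.28
ee_pos: [0.647, 0.0024, 0.0263]
tcp_rot: [[0.0, 0.469, 0.883], [-1.0, 0.001, 0.0], [-0.001, -0.883, 0.469]]
contact_force: [-0.5, -0.4, 0.8]
finger_gap: 0.002
```

Call:
step_arm:
  deltas:
    - {"slide": [0.15, 0, 0], "dr": [0, 0, 0], "fingers": 0}
    - {"slide": [0.3, 0, 0], "dr": [0, 0, 0], "fingers": 0}
    - {"slide": [0.4, 0, 0], "dr": [0, 0, 0], "fingers": 0}
    - {"slide": [0.4, 0, 0], "dr": [0, 0, 0], "fingers": 0}

```text
clock: 19.62
ee_pos: [0.6513, 0.0024, 0.0264]
tcp_rot: [[0.0, 0.469, 0.883], [-1.0, 0.001, 0.0], [-0.0, -0.883, 0.469]]
contact_force: [0.5, -0.2, 0.0]
finger_gap: 0.003
```

Call:
step_arm:
  deltas:
    - {"slide": [0.1, 0, 0], "dr": [0, 0, 0], "fingers": 0}
    - {"slide": [0.2, 0, 0], "dr": [0, 0, 0], "fingers": 0}
    - {"slide": [0.3, 0, 0], "dr": [0, 0, 0], "fingers": 0}
    - {"slide": [0.3, 0, 0], "dr": [0, 0, 0], "fingers": 0}

```text
clock: 19.95
ee_pos: [0.6545, 0.0024, 0.0265]
tcp_rot: [[0.0, 0.47, 0.883], [-1.0, 0.001, 0.0], [-0.0, -0.883, 0.47]]
contact_force: [-0.4, 0.1, -0.3]
finger_gap: 0.002
```

```bash
python3 tm.py
```

```text
t 19.95 q [ -8.838  14.344 115.119  10.654  23.177 -17.637] tcp [0.655 0.002 0.027] F [-0.421  0.143 -0.278] gap 0.002
slide [-4.44  0.26 -0.12] dr [-0.  0. -0.] deg 0.0
white comp (x,y,w,h) [243 140  31  26 336]
back edge rows [np.int64(140), np.int64(140), np.int64(140), np.int64(140), np.int64(140), np.int64(140), np.int64(140)] world back x at z=.052 [0.714 0.006]
side [214.4, 242.6, 36.6, 38.1]
```

Call:
step_arm:
  deltas:
    - {"slide": [0.1, 0, 0], "dr": [0, 0, 0], "fingers": 0}
    - {"slide": [0.2, 0, 0], "dr": [0, 0, 0], "fingers": 0}
    - {"slide": [0.2, 0, 0], "dr": [0, 0, 0], "fingers": 0}

```text
clock: 20.35
ee_pos: [0.6566, 0.0023, 0.0266]
tcp_rot: [[0.0, 0.47, 0.883], [-1.0, 0.001, 0.0], [-0.0, -0.883, 0.47]]
contact_force: [-0.6, 0.4, 0.1]
finger_gap: 0.005
```

Call:
step_arm:
  deltas:
    - {"slide": [0.1, 0, 0], "dr": [0, 0, 0], "fingers": 0}
    - {"slide": [0.2, 0, 0], "dr": [0, 0, 0], "fingers": 0}
    - {"slide": [0.2, 0, 0], "dr": [0, 0, 0], "fingers": 0}

```text
clock: 20.6
ee_pos: [0.6583, 0.0025, 0.0262]
tcp_rot: [[0.001, 0.469, 0.883], [-1.0, 0.001, 0.0], [-0.001, -0.883, 0.469]]
contact_force: [-1.9, 0.9, 1.0]
finger_gap: 0.003
```

```bash
sed -i 's/w\[:140\]=0/w[:120]=0/' tm.py; python3 tm.py
python3 - <<'E'
from plan import *
d=manip.capture("top");print(d["pixels"][125:150,258].tolist())
print([round(float(proj(d,(x,.004,.052))[1]),1) for x in(.714,.72,.726,.732)])
E
```

```text
t 20.6 q [ -8.76   14.826 114.534  10.518  23.312 -17.438] tcp [0.658 0.002 0.026] F [-1.93   0.926  0.974] gap 0.003
slide [-4.81  0.25 -0.09] dr [-0.001 -0.001 -0.001] deg 0.1
white comp (x,y,w,h) [243 135  31  30 436]
back edge rows [np.int64(135), np.int64(135), np.int64(135), np.int64(135), np.int64(135), np.int64(135), np.int64(135)] world back x at z=.052 [0.729 0.006]
side [213.7, 241.2, 36.3, 40.3]
[[51, 51, 54], [50, 50, 53], [52, 53, 56], [55, 56, 59], [58, 57, 55], [52, 55, 59], [46, 71, 108], [21, 98, 165], [36, 106, 178], [130, 150, 181], [228, 231, 227], [250, 251, 246], [249, 251, 247], [249, 250, 247], [248, 250, 247], [248, 250, 247], [248, 250, 247], [248, 250, 247], [231, 233, 229], [169, 172, 168], [113, 116, 121], [102, 107, 112], [97, 101, 106], [97, 101, 106], [98, 101, 106]]
[140.0, 138.0, 136.1, 134.1]
```

The timer is against the wall: back edge at x≈0.729 with no dark gap left to the blue rim, and the force is beginning to rise. Pressing along the button axis.

Call:
step_arm:
  deltas:
    - {"slide": [0.08, 0, -0.07], "dr": [0, 0, 0], "fingers": 0}
    - {"slide": [0.15, 0, -0.13], "dr": [0, 0, 0], "fingers": 0}
    - {"slide": [0.22, 0, -0.2], "dr": [0, 0, 0], "fingers": 0}
    - {"slide": [0.22, 0, -0.2], "dr": [0, 0, 0], "fingers": 0}

```text
clock: 21.13
ee_pos: [0.6605, 0.0025, 0.0242]
tcp_rot: [[0.001, 0.469, 0.883], [-1.0, 0.001, 0.0], [-0.001, -0.883, 0.469]]
contact_force: [-3.3, 1.0, 1.8]
finger_gap: -0.001
```

Call:
step_arm:
  deltas:
    - {"slide": [0.06, 0, -0.05], "dr": [0, 0, 0], "fingers": 0}
    - {"slide": [0.12, 0, -0.1], "dr": [0, 0, 0], "fingers": 0}
    - {"slide": [0.12, 0, -0.1], "dr": [0, 0, 0], "fingers": 0}

```text
clock: 21.38
ee_pos: [0.6617, 0.0025, 0.0232]
tcp_rot: [[0.001, 0.469, 0.883], [-1.0, 0.001, 0.0], [-0.001, -0.883, 0.469]]
contact_force: [-5.1, 0.7, 4.3]
finger_gap: -0.001
```

Call:
step_arm:
  deltas:
    - {"slide": [0.03, 0, -0.02], "dr": [0, 0, 0], "fingers": 0}
    - {"slide": [0.05, 0, -0.04], "dr": [0, 0, 0], "fingers": 0}
    - {"slide": [0.05, 0, -0.04], "dr": [0, 0, 0], "fingers": 0}
    - {"slide": [0.05, 0, -0.04], "dr": [0, 0, 0], "fingers": 0}

```text
clock: 21.72
ee_pos: [0.6619, 0.0025, 0.023]
tcp_rot: [[0.001, 0.468, 0.884], [-1.0, 0.001, 0.0], [-0.001, -0.884, 0.468]]
contact_force: [-9.7, 1.0, 8.9]
finger_gap: -0.004
```

The force rose at 0.7 N/mm, matching the spring, and then climbed steeply to 13 N, so the button is fully down. Backing straight off.

Call:
step_arm:
  deltas:
    - {"slide": [-0.2, 0, 0.18], "dr": [0, 0, 0], "fingers": 0}
    - {"slide": [-0.6, 0, 0.54], "dr": [0, 0, 0], "fingers": 0}
    - {"slide": [-1.5, 0, 1.35], "dr": [0, 0, 0], "fingers": 0}
    - {"slide": [-3, 0, 2.7], "dr": [0, 0, 0], "fingers": 0}
    - {"slide": [-5, 0, 5], "dr": [0, 0, 0], "fingers": 0}
    - {"slide": [-8, 0, 8], "dr": [0, 0, 0], "fingers": 0}
    - {"slide": [-10, 0, 12], "dr": [0, 0, 0], "fingers": 0}
    - {"slide": [-10, 0, 14], "dr": [0, 0, 0], "fingers": 0}

```text
clock: 22.38
ee_pos: [0.5602, 0.0025, 0.1656]
tcp_rot: [[0.001, 0.47, 0.883], [-1.0, 0.0, 0.001], [-0.0, -0.883, 0.47]]
contact_force: [1.7, -0.6, 0.6]
finger_gap: -0.0
```

```bash
python3 tm.py; python3 chk.py
python3 - <<'E'
from plan import *
d=manip.capture("top");print(d["pixels"][129:139,250:266:5].tolist())
a=cv2.imread("pics/t0.png").astype(int);b=d["pixels"][...,::-1].astype(int)
m=(np.abs(a-b).max(-1)>60).astype(np.uint8);k,l,s,_=cv2.connectedComponentsWithStats(m);print("changed regions",[x.tolist() for x in s[1:] if x[4]>12])
E
```

```text
t 22.38 q [-10.897 -13.171 124.913   7.833  40.917 -15.608] tcp [0.56  0.003 0.166] F [ 1.651 -0.566  0.587] gap -0.0
slide [  4.99   0.25 -14.03] dr [-0.     0.001 -0.001] deg 0.1
white comp (x,y,w,h) [243 135  31  31 534]
back edge rows [np.int64(135), np.int64(135), np.int64(135), np.int64(135), np.int64(135), np.int64(135), np.int64(135)] world back x at z=.052 [0.729 0.006]
side [216.0, 242.0, 39.8, 36.4]
placed 920.0 [-0.657 -3.289] 0.054
other 1129.0 [-1.904 -2.814] 0.057
[[[52, 51, 54], [55, 55, 56], [55, 54, 55], [51, 53, 53]], [[52, 54, 63], [53, 54, 62], [55, 56, 60], [52, 55, 58]], [[43, 77, 118], [44, 73, 110], [47, 71, 107], [47, 73, 110]], [[16, 99, 169], [15, 97, 164], [18, 95, 166], [20, 98, 166]], [[29, 100, 170], [36, 102, 171], [33, 105, 179], [26, 106, 182]], [[121, 140, 166], [132, 149, 175], [127, 148, 178], [113, 137, 174]], [[219, 227, 219], [226, 231, 226], [225, 230, 225], [207, 215, 212]], [[248, 250, 244], [251, 252, 247], [250, 251, 245], [245, 247, 240]], [[250, 251, 248], [249, 251, 248], [250, 251, 247], [249, 250, 247]], [[248, 250, 247], [248, 249, 246], [248, 250, 247], [248, 250, 246]]]
changed regions [[243, 134, 32, 15, 452], [242, 149, 30, 20, 354], [260, 163, 10, 4, 28], [210, 166, 78, 167, 5562], [165, 174, 5, 8, 29], [356, 181, 16, 12, 113], [153, 182, 7, 6, 15], [156, 182, 14, 17, 45], [167, 190, 17, 16, 166], [147, 193, 9, 5, 25], [358, 197, 40, 33, 722], [125, 198, 93, 222, 4056], [351, 200, 15, 7, 42], [172, 213, 9, 6, 23], [322, 237, 63, 61, 1561], [184, 274, 84, 60, 1739], [161, 280, 24, 63, 375], [515, 325, 31, 20, 367], [247, 338, 6, 7, 25], [542, 340, 7, 8, 39], [277, 365, 12, 6, 25], [195, 366, 36, 20, 394], [245, 367, 13, 10, 88], [262, 367, 12, 5, 35], [287, 367, 11, 5, 24], [298, 376, 8, 26, 83], [445, 377, 115, 43, 2403], [234, 380, 9, 4, 15], [230, 386, 52, 34, 1198], [301, 405, 9, 15, 52], [240, 416, 23, 4, 61]]
```

Run:
```python
from plan import *
c=manip.capture("side");d=manip.capture("top")
for n in("bottle_a_center","bottle_c_center","pen","marker","loupe","other_dish_center"):
    for k,l in((c,"s"),(d,"t")): print(n,l,[(round(x["p"],2),np.round(x["at"],0).tolist()) for x in manip.landmark_of(k,n)][:4])
a=cv2.imread("pics/s0.png").astype(int);b=c["pixels"][...,::-1].astype(int)
m=(np.abs(a-b).max(-1)>60).astype(np.uint8);k,l,s,_=cv2.connectedComponentsWithStats(m);print([x.tolist() for x in s[1:] if x[4]>25])
```

```text
bottle_a_center s [(0.68, [308.0, 273.0])]
bottle_a_center t []
bottle_c_center s [(0.76, [256.0, 205.0]), (0.28, [259.0, 348.0])]
bottle_c_center t [(0.53, [314.0, 171.0])]
pen s [(0.55, [334.0, 257.0])]
pen t [(0.58, [259.0, 261.0])]
marker s [(0.68, [374.0, 192.0]), (0.42, [290.0, 190.0])]
marker t [(0.59, [259.0, 260.0]), (0.49, [370.0, 290.0])]
loupe s [(0.8, [332.0, 345.0])]
loupe t [(0.73, [170.0, 269.0])]
other_dish_center s [(0.95, [259.0, 352.0])]
other_dish_center t [(0.55, [132.0, 218.0])]
[[403, 0, 96, 53, 2737], [476, 0, 84, 118, 4963], [301, 49, 126, 60, 3906], [408, 49, 16, 8, 64], [406, 58, 22, 6, 43], [463, 94, 11, 23, 146], [431, 97, 30, 18, 164], [330, 106, 10, 3, 26], [287, 108, 23, 42, 239], [346, 109, 65, 13, 370], [419, 121, 6, 25, 80], [431, 121, 33, 84, 1387], [456, 124, 28, 78, 1215], [283, 135, 28, 24, 165], [475, 150, 32, 49, 935], [260, 157, 61, 49, 1445], [532, 163, 13, 5, 30], [253, 166, 4, 15, 34], [319, 187, 62, 33, 825], [490, 196, 7, 16, 52], [496, 214, 64, 19, 341], [194, 219, 57, 41, 1207], [553, 226, 7, 11, 49], [224, 247, 7, 13, 43], [540, 270, 20, 10, 82], [210, 295, 36, 27, 493], [230, 317, 11, 20, 52], [241, 324, 10, 10, 39]]
```

All other objects are where they were. Handing in.

```bash
python3 -c "
from station import manip
print(manip.state()['dq'],manip.state()['contact_force']);manip.job_done()"
```

```text
[ 0.08802137 -0.16717688  0.13457835  0.02443488 -0.02059504  0.01861079] [-0.056713    0.60449514 -0.25711953]
the job is handed in; nothing more can be done
```

The job is done and handed in at about 23 s of the 61 s allowed. No verdict was reported.

- **Dish:** I pinched it shut, turned it lid down and set it in the carrier's empty bay. There was one brief contact of about 24 N on the saddles, so seating was not perfectly gentle. I eased that off and let go with about 4 N on the wrist, against the back rest. The last fit put it within about 1.5 mm of where its neighbour would sit one bay over, leaning the same way.
- **Timer:** I slid it square against the case wall by pushing lightly on its start button, with under 2 N at each reading. Once it was braced, I pressed the button along its axis. The force rose as the spring should, then climbed steeply to 13 N, which I read as fully down. Afterwards the timer stayed put, with no gap to the wall visible in the top camera.
- **Everything else:** the other dish showed no sign of moving. The pen, marker, loupe and the two bottles I checked (one small, the large one) were found where they started, within a few pixels. I did not check the second small bottle separately. At hand-in the arm was clear, with only sensor noise on the force reading.

**Checks that disagreed:** the top-camera fits of the leaning dishes were poor and differed by several mm from the side-camera fits. I relied on the side camera, measured against the neighbouring dish. My first estimate of where the dish sat in the grip was about 6 mm off sideways, and I corrected it before lowering.

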